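# Load the vacuum chamber and leak-check its lid seam

### The arm

A 7-joint arm with a two-finger parallel gripper is mounted at the origin on the work surface. World frame = base frame: x ahead of the robot, y to its left, z up, the work surface at z = 0. Lengths are in mm, angles in rad, forces in N, time in s.
With the tool pointing down it reaches from about 400 to 875 mm from the base axis. Payload 4.4 kg.
Tool frame: the origin (TCP) lies on the centre line of the jaws, within the pads' length; the fingertips stand 14 mm ahead of it and the grasp point (between the pads) lies 5 mm behind it (tips_ahead is the distance from the TCP to the fingertips, in mm); z points along the fingers, y is the line along which they close (so a half turn about z gives the same grasp; the last joint's range is limited). The gripper opens to 85 mm and grips with 20 to 120 N. Pads are 22 mm wide; open, the fingers measure 114 mm over their backs; the gripper's body (76 mm by 85 mm) begins 54 mm behind the grasp point. The pads swing forward as they close: fully open they stand 13 mm farther back than shut.
Start: joints at [1.069, 0.628, 0.038, 1.517, -0.027, 0.996, -0.02], TCP at [274.416, -589.248, 245.313] pointing down, gripper open.
Joint ranges: [-3.06, 3.06], [-0.37, 2.12], [-1.25, 1.32], [0.18, 2.47], [-1.1, 4.24], [0.23, 1.98], [-2.94, 2.94]. Speed limits (rad/s): [2.57, 2.57, 3.14, 3.14, 3.14, 3.14, 3.14].

### API

Orientations are given as [roll, pitch, yaw] about the fixed x, y, z axes, in that order (R = Rz(yaw) Ry(pitch) Rx(roll)).
In Python, from cell import * gives the robot as it stands.
- The arm moves only by the tool move_arm, never from a script. Its argument "rows" is text: rows parted by semicolons, each of 7 numbers parted by spaces: the shift along the tool's x, y, z scaled (see below), then the turn, a rotation vector about the tool's x, y, z scaled (see below), then the closure, from -1 (fully open) to 1 (shut). A call has 1 to 12 rows; each row is the pose to reach, as a shift and turn from the pose commanded when the call began, along the tool's axes at that moment; what a row does not reach only later rows make up. The controller multiplies each number of a shift by 0.3 m and each number of a turn by pi/2 rad. A row lasts 1/12 s, in which the tool goes at most 41.7 mm and 7.16 degrees, less where a joint would pass 70% of its speed; a pose out of reach is approached as far as the arm can. A call with a number of a shift or a turn outside -1 to 1 is refused whole. A call with a gripper value outside its range is refused whole. The fingers move at their own pace and stop on an object; the grip force is fixed at half the most. Time passes only in rows, so rows that repeat a pose let the fingers close. It gives the time, the measured TCP pose, the force, the opening and the grip force at its end, in the units of the state.
- read_state(): the state, without advancing time (a new reading comes with each control period).
- get_image(name): name is "scene" or "top"; returns a dict with "img" (384x512x3 uint8, red, green, blue), "vfov" (degrees; the focal length in pixels is half the picture's height over the tangent of half this angle, whatever the lens; pixels are square), "cx", "cy" (the principal point, pixels), "extrinsics" (4x4, takes a point from camera to world coordinates). Camera axes: x right, y up, looking along -z (the intrinsics and any distortion apply to the point x, -y, -z); pixel columns grow to the right and rows downward; lengths in mm; the calibration is good to about 2 mm. A picture is of the moment at which its call begins. There is no depth.
- finish_job(): hands the job in; it is judged then, once.
The state is a dict: "clock": time; "qpos": joint angles; "qd": joint speeds; "tau": joint torques, N m; "eef_pos": TCP position; "tool_rot": TCP orientation; "force": force on the tool from outside, world axes, zero at the start; "torque": the same for the moment, N m; "width": finger opening in mm; "gripper_force": force on a finger pad.
Only numpy, scipy, OpenCV 4.12 (cv2) and the standard library are available. Lean on these libraries where they do the work, as an engineer would, in place of code of your own. Each camera call takes 0.05 s, during which the arm holds its last target. There are 200 camera calls.

### The job

Stand all the plaster models upright on the floor of the vacuum chamber, shut its lid, and push the pump plunger fully down and let it come back up. Then take the leak wand and guide its tip slowly, about 20 mm/s, just over the lid seam: start at the pump end of the front seam, go along the front to the other corner and on along that side up to the hinge. Finally lay the wand back in its rest, and do not knock over the jar or the cup.

Things in the scene. Friction and masses are not known exactly. Their poses are not given: they have to be found in the camera images.
- chamber: fixed aluminium vacuum chamber, open tray 190 (its x) x 280 (its y) x 70 mm high, inside 150 x 240 mm, inner floor 10 mm up; pump pod 90 x 75 x 55 mm on its +y end. Origin: centre of the tray's underside; z up, -x its front (to the robot), hinge on its +x edge; yaw within 0.15 rad. Lid shut: top flat at 70 mm, the seam a dark groove 4 mm wide around the lid, 10 mm in from the outer edges
- floor_mid (a point): centre of the chamber's inner floor, 10 mm above the bench
- seam_start (a point): start of the seam path, at the top of the groove: front corner at the pump end (chamber frame -85, +130, 70 mm)
- seam_corner (a point): the front corner at the other end of the front seam (chamber frame -85, -130, 70 mm), where the path turns along the side
- seam_end (a point): end of the seam path, near the hinge on the side away from the pump (chamber frame +70, -130, 70 mm)
- lid (a joint): lid angle, rad: 0 shut, 1.57 upright, 1.85 stop, leaning away from the robot. Starts at 1.6 to 1.75. Lid 166 mm deep, 256 mm wide, 8 mm thick, 0.35 kg. It stays where left above about 1.35 rad; below that it sinks shut by itself on its damper in about 5 s. A fingertip behind it can push it forward (under 3 N)
- lid_edge (a point): middle of the lid's free edge (the one away from the hinge), mid-thickness
- lid_hinge (a point): middle of the hinge line, which runs along the chamber's y, 70 mm above the bench and 83 mm behind the chamber's centre
- plunger (a joint): travel of the pump plunger, m: 0 up, 0.030 fully down. Sprung: about 3 N to start, 15 N at the bottom; comes back up when released. At least 27 mm counts as fully down
- plunger_top (a point): centre of the top face of the plunger's round black knob (44 mm across), 102 mm above the bench when up; pushed straight down. It stands on the pump pod
- wand: loose cordless leak wand, 0.14 kg: square grey handle 130 mm long (its x), 18 mm wide and high, with a thin steel probe (7 mm thick) that runs from its +x end and bends down. Origin: centre of the handle; z up. Starts lying in its rest, with the handle along the rest's x and the probe at the +x end
- wand_tip (a point): lower end of the wand's probe, in the wand's frame 115 mm along +x and 58 mm below the handle's centre
- rest: fixed wand rest: base plate 130 x 70 x 10 mm with two cradles (12 mm thick, 50 mm wide) at its x = -45 and +45 mm; the handle can be grasped from above between them. Each cradle is a notch 36 mm wide along y, seat 75 mm above the bench, cheeks up to 95 mm. Origin: centre of the underside; z up
- rest_seat (a point): where the centre of the wand's handle lies when it is in the rest, 84 mm above the bench
- jar: bystander: closed amber glass jar 60 mm across, 85 mm tall; origin at the centre of its underside
- cup: bystander: white ceramic cup 70 mm across, 90 mm tall; origin at the centre of its underside
- model1: dental plaster model: rectangular base 60 mm (its x) by 42 mm (its y) by 30 mm high, a U of small teeth on top to 42 mm, 0.16 kg. Origin: centre of the underside; z up. 2 to 4 of the four models are present; an absent one reads None.
- model2: dental plaster model: rectangular base 60 mm (its x) by 42 mm (its y) by 30 mm high, a U of small teeth on top to 42 mm, 0.16 kg. Origin: centre of the underside; z up. 2 to 4 of the four models are present; an absent one reads None.
- model3: dental plaster model: rectangular base 60 mm (its x) by 42 mm (its y) by 30 mm high, a U of small teeth on top to 42 mm, 0.16 kg. Origin: centre of the underside; z up. 2 to 4 of the four models are present; an absent one reads None.
- model4: dental plaster model: rectangular base 60 mm (its x) by 42 mm (its y) by 30 mm high, a U of small teeth on top to 42 mm, 0.16 kg. Origin: centre of the underside; z up. 2 to 4 of the four models are present; an absent one reads None.
Things that resemble listed ones, but are neither listed nor needed, are in the scene too. Leave any purple or yellow look-alike of the model3 alone.

How it is judged (in metres and radians):
On the way, in this order (a step that is already met when the one before it is completed fails the run):
1. every plaster model present stands upright on the chamber floor (x of model1 in the frame of chamber between -0.065 and 0.065 m and y of model1 in the frame of chamber between -0.11 and 0.11 m and z of model1 in the frame of chamber between 0 and 0.018 m and angle between each of model1, model2, model3, model4's own z axis and vertical below 0.2 rad and x of model2 in the frame of chamber between -0.065 and 0.065 m and y of model2 in the frame of chamber between -0.11 and 0.11 m and z of model2 in the frame of chamber between 0 and 0.018 m and x of model3 in the frame of chamber between -0.065 and 0.065 m and y of model3 in the frame of chamber between -0.11 and 0.11 m and z of model3 in the frame of chamber between 0 and 0.018 m and x of model4 in the frame of chamber between -0.065 and 0.065 m and y of model4 in the frame of chamber between -0.11 and 0.11 m and z of model4 in the frame of chamber between 0 and 0.018 m and linear speed of each of model1, model2, model3, model4 below 0.05 m/s), for 0.3 s.
2. the lid is shut (joint below 0.05 rad) (value of joint lid below 0.05 rad), for 0.2 s.
3. the pump plunger is pushed fully down (more than 27 of 30 mm) (value of joint plunger above 0.027 m), for 0.1 s.
4. the wand tip passes slowly over the first quarter of the front seam (pump end): within 8 mm sideways, not more than 12 mm above it, staying at least 1.1 s in that stretch of 55 to 60 mm (x of wand_tip in the frame of chamber between -0.093 and -0.077 m and y of wand_tip in the frame of chamber between 0.07 and 0.125 m and z of wand_tip in the frame of chamber between 0.064 and 0.082 m and value of joint lid below 0.05 rad), for 1.1 s.
5. the wand tip passes slowly over the second quarter of the front seam: within 8 mm sideways, not more than 12 mm above it, staying at least 1.1 s in that stretch of 55 to 60 mm (x of wand_tip in the frame of chamber between -0.093 and -0.077 m and y of wand_tip in the frame of chamber between 0.005 and 0.06 m and z of wand_tip in the frame of chamber between 0.064 and 0.082 m and value of joint lid below 0.05 rad), for 1.1 s.
6. the wand tip passes slowly over the third quarter of the front seam: within 8 mm sideways, not more than 12 mm above it, staying at least 1.1 s in that stretch of 55 to 60 mm (x of wand_tip in the frame of chamber between -0.093 and -0.077 m and y of wand_tip in the frame of chamber between -0.06 and -0.005 m and z of wand_tip in the frame of chamber between 0.064 and 0.082 m and value of joint lid below 0.05 rad), for 1.1 s.
7. the wand tip passes slowly over the last quarter of the front seam: within 8 mm sideways, not more than 12 mm above it, staying at least 1.1 s in that stretch of 55 to 60 mm (x of wand_tip in the frame of chamber between -0.093 and -0.077 m and y of wand_tip in the frame of chamber between -0.125 and -0.07 m and z of wand_tip in the frame of chamber between 0.064 and 0.082 m and value of joint lid below 0.05 rad), for 1.1 s.
8. the wand tip passes slowly over the near half of the right-hand seam: within 8 mm sideways, not more than 12 mm above it, staying at least 1.1 s in that stretch of 55 to 60 mm (x of wand_tip in the frame of chamber between -0.065 and -0.005 m and y of wand_tip in the frame of chamber between -0.138 and -0.122 m and z of wand_tip in the frame of chamber between 0.064 and 0.082 m and value of joint lid below 0.05 rad), for 1.1 s.
9. the wand tip passes slowly over the far half of the right-hand seam: within 8 mm sideways, not more than 12 mm above it, staying at least 1.1 s in that stretch of 55 to 60 mm (x of wand_tip in the frame of chamber between 0.005 and 0.06 m and y of wand_tip in the frame of chamber between -0.138 and -0.122 m and z of wand_tip in the frame of chamber between 0.064 and 0.082 m and value of joint lid below 0.05 rad), for 1.1 s.
At the end, for the whole second after the job is handed in: all models present stand upright (0.2 rad) on the chamber floor, the lid is shut (below 0.05 rad), the plunger is up (below 5 mm), and the wand lies still in its rest: within 25 mm along, 15 mm across, handle centre 78 to 92 mm up, level within 0.2 rad, in line within 0.25 rad (all of step 1 and value of joint lid below 0.05 rad and value of joint plunger below 0.005 m and z of wand in the frame of rest between 0.078 and 0.092 m and x of wand in the frame of rest between -0.025 and 0.025 m and y of wand in the frame of rest between -0.015 and 0.015 m and angle between wand's own z axis and vertical below 0.2 rad and angle between the x axis of wand and the x axis of rest, either way round below 0.25 rad and linear speed of wand below 0.02 m/s); the robot touches nothing.
It fails at once if the jar is knocked over (angle between jar's own z axis and vertical above 0.6 rad).
It fails at once if the cup is knocked over (angle between cup's own z axis and vertical above 0.6 rad).
Of model1, model2, model3, model4 only 2 to 4 are there at a start; the rules pass over those that are not, and their reading is None.
At some moment in a run one of model1, model2, model3, model4 may be knocked a few centimetres aside while the robot is not near it.
It also fails if it takes over 210 s, if anything falls off the work surface, if the arm or the gripper's body presses on something with over 40 N, if the wrist force passes 120 N, or if a joint passes its speed limit or range.

## Working session

There is one attempt and no reset: what is moved stays moved. The work goes in short steps, Python scripts to look and compute and a tool call to move; the robot and the scene stay as the last step left them, time stands still between calls to the robot, and variables do not carry over. Pictures are saved under pics/ and viewed, at most 14 in all, crops included, and the job is handed in when it is done.

Besides the shell and the picture viewer there is one more tool, called as a command line: name --argument value ..., lists and objects as JSON in quotes. move_arm: Moves the arm, as the interface text tells. Its arguments: {"type":"object","properties":{"rows":{"type":"string"}},"required":["rows"]}

```bash
ls; mkdir -p pics
python3 - <<'E'
from cell import *
import cv2,numpy as np
print(read_state())
for n in("scene","top"):
    g=get_image(n); print(n,g["vfov"],g["cx"],g["cy"],[k for k in g],np.round(g["extrinsics"],4).tolist())
    cv2.imwrite(f"pics/{n}0.png",g["img"][:,:,::-1])
    cv2.imwrite(f"pics/{n}0b.png",cv2.resize(g["img"][:,:,::-1],(800,600),interpolation=cv2.INTER_CUBIC))
E
```

```text
pics
{'clock': 0.0, 'qpos': array([ 1.06920079,  0.62931538,  0.03846379,  1.51841135, -0.02695017,
        0.99631177, -0.0199764 ]), 'qd': array([-1.00618032e-03,  6.67215684e-05,  7.75554910e-04, -5.94309720e-05,
       -5.81256454e-04,  3.78277466e-04,  7.58993979e-04]), 'tau': array([-1.17131763e-04, -5.63395143e+01,  1.22643359e+00, -1.93449301e+01,
        1.09739168e-02,  1.03835689e-02, -1.17087779e-05]), 'eef_pos': array([ 274.12385709, -588.68160054,  244.39556036]), 'tool_rot': array([-3.13966663e+00,  7.94472191e-05,  4.35827689e-01]), 'force': array([-0.61227073, -0.46921361, -0.16175256]), 'torque': array([ 0.02062415,  0.0057295 , -0.00969233]), 'gripper_force': 0.0, 'width': 85.89243824862231}
scene 53.519502700447426 253.04125689942921 185.97203914230784 ['img', 'vfov', 'cx', 'cy', 'extrinsics'] [[-0.8628, -0.3496, 0.3651, 901.5419], [0.5054, -0.6105, 0.6098, 825.3952], [0.0098, 0.7107, 0.7035, 868.1828], [0.0, 0.0, 0.0, 1.0]]
top 56.060566090649715 255.81135341463832 194.75938843704012 ['img', 'vfov', 'cx', 'cy', 'extrinsics'] [[0.0214, 0.9818, -0.1885, 248.8589], [-0.9997, 0.0197, -0.0109, 125.0136], [-0.007, 0.1887, 0.982, 1485.8814], [0.0, 0.0, 0.0, 1.0]]
```

View pics/scene0b.png

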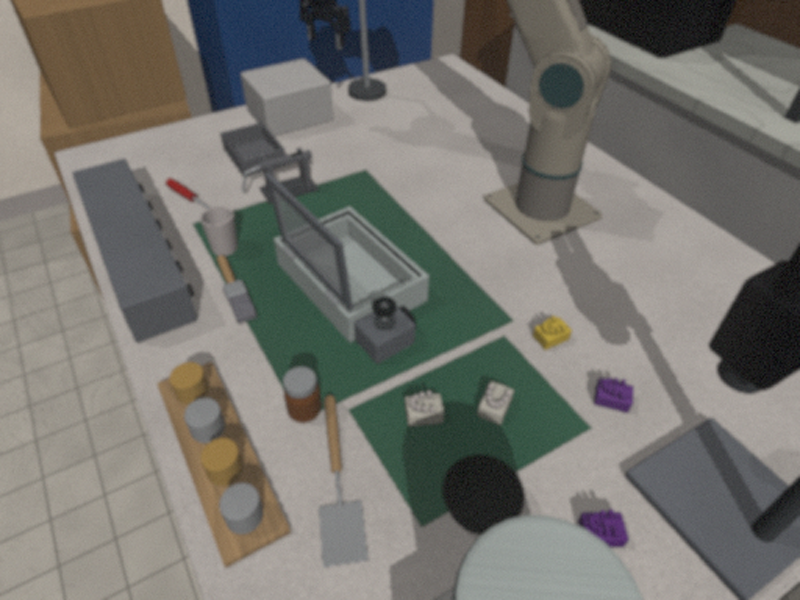

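View pics/top0b.png

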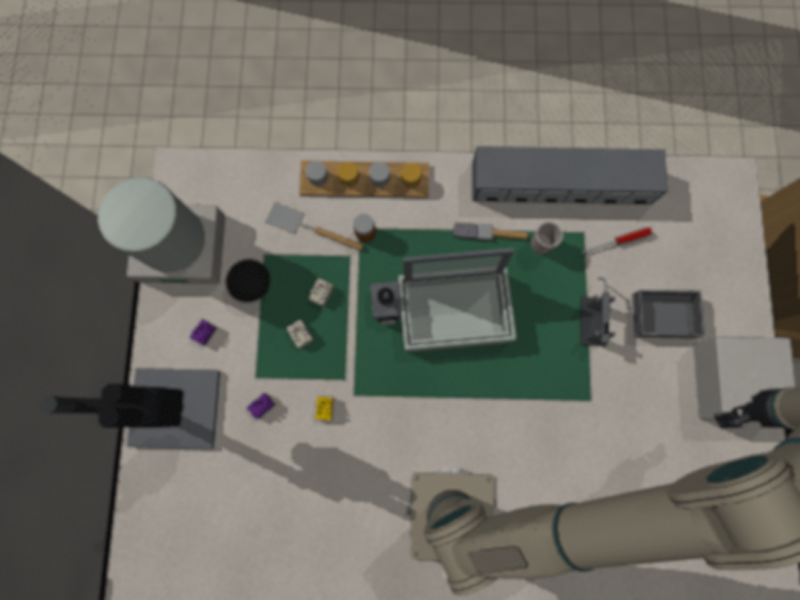

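Scene view: two white models on the small green mat, scene (424,407), (496,400) ↔ top (320,291), (299,333). Chamber is at top (457,310) with the pump at (385,300), wand in rest at (597,318), jar at (364,228) and cup at (547,237). The purple and yellow look-alikes are to be left alone. A black disc at top (248,280) may hide part of the mat. Next I enlarge the details.

```bash
cat > h.py <<'E'
import numpy as np,cv2
from cell import *
class Cam:
    def __init__(s,n):
        g=get_image(n); s.im=g["img"]; s.E=np.array(g["extrinsics"]); s.cx,s.cy=g["cx"],g["cy"]
        s.f=s.im.shape[0]/2/np.tan(np.radians(g["vfov"])/2)
    def ray(s,u,v):
        d=s.E[:3,:3]@np.array([(u-s.cx)/s.f,-(v-s.cy)/s.f,-1]); return s.E[:3,3],d/np.linalg.norm(d)
    def plane(s,u,v,z):
        o,d=s.ray(u,v); return o+d*(z-o[2])/d[2]
    def proj(s,p):
        q=s.E[:3,:3].T@(np.array(p,float)-s.E[:3,3]); return np.array([s.cx+s.f*q[0]/-q[2],s.cy+s.f*q[1]/q[2]])
def tri(*rays):
    A=np.zeros((3,3));b=np.zeros(3)
    for o,d in rays:
        P=np.eye(3)-np.outer(d,d);A+=P;b+=P@o
    x=np.linalg.solve(A,b); return x,[np.linalg.norm((np.eye(3)-np.outer(d,d))@(x-o)) for o,d in rays]
def crop(im,u0,v0,u1,v1,k):
    return cv2.resize(im[v0:v1,u0:u1,::-1],None,fx=k,fy=k,interpolation=cv2.INTER_CUBIC)
E
python3 - <<'E'
from h import *
T=Cam("top");S=Cam("scene")
k=.64
for name,s,t in [("modA",(424,407),(320,291)),("modB",(496,400),(299,333)),("black",(483,493),(248,280)),("plunger",(385,308),(386,296)),("jar",(301,380),(364,222)),("cup",(219,216),(548,230)),("yellow",(552,331),(325,407)),("mat corner",(511,320),(355,397)),("mat c2",(588,427),(257,378)),("mat3",(421,523),(262,254))]:
    x,r=tri(S.ray(s[0]*k,s[1]*k),T.ray(t[0]*k,t[1]*k)); print(name,x.round(),np.round(r,1))
print(T.proj((0,0,0))/k,S.proj((0,0,0))/k)
# top: chamber+rest crop
a=crop(T.im,230,140,470,260,3.3); b=crop(S.im,140,70,290,240,3.4)
cv2.imwrite("pics/c1.png",a); cv2.imwrite("pics/c2.png",b)
E
```

```text
modA [561. 355.  20.] [1.1 1.1]
modB [447. 405.  20.] [1.2 1.2]
black [580. 541.  52.] [1.8 1.8]
plunger [537. 177.  88.] [1.8 1.8]
jar [733. 241.  78.] [3.7 3.7]
cup [ 713. -235.   90.] [6.8 6.8]
yellow [257. 329.  17.] [2.4 2.4]
mat corner [287. 253.  -9.] [0.9 0.9]
mat c2 [330. 514.  -8.] [0.8 0.8]
mat3 [667. 519.   5.] [1.6 1.6]
[451.62698265 514.86906436] [540.57313824 207.26304704]
```

View pics/c1.png

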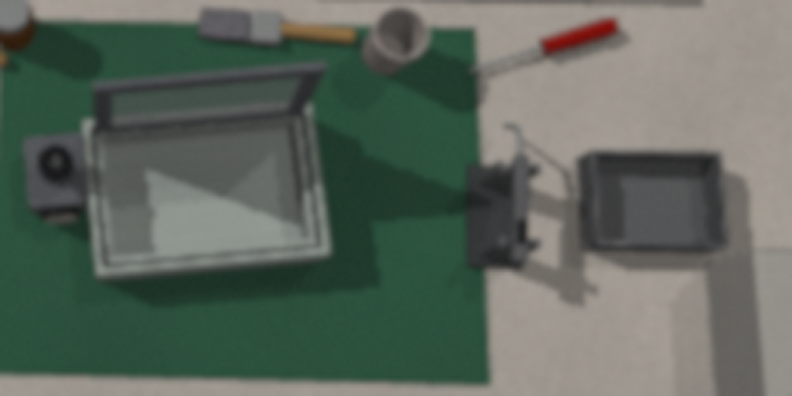

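View pics/c2.png

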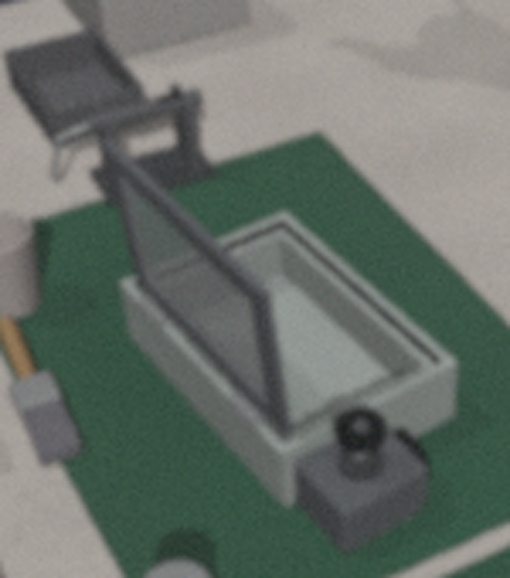

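Top crop: the wand handle lies in the rest along image vertical (≈ world x). The probe points to the far end (crop 515,128), with a look-alike thin line ending at the grey bin. Scene crop: the lid is up and the chamber empty. Now the lens check and precise measurement.

Run:
```python
from h import *
cams={}
for n in("top","scene"):
    C=cams[n]=Cam(n)
    ims=np.mean([C.im.astype(float)]+[Cam(n).im for _ in range(2)],axis=0).astype(np.uint8); C.im=ims
    np.save(n+"0.npy",ims)
    h=cv2.cvtColor(ims,cv2.COLOR_RGB2HSV)
    m=cv2.inRange(h,(60,70,25),(95,255,255)); 
    cs=[c for c in cv2.findContours(m,cv2.RETR_EXTERNAL,cv2.CHAIN_APPROX_NONE)[0] if cv2.contourArea(c)>1500]
    for c in cs:
        x=c[:,0,:]; print(n,cv2.contourArea(c), cv2.approxPolyDP(c,4,True)[:,0].tolist())
    h2=[(nm,cv2.inRange(h,lo,hi)) for nm,lo,hi in [("yellow",(22,150,120),(32,255,255)),("purple",(125,90,50),(160,255,255))]]
    for nm,mm in h2:
        k,_,st,ce=cv2.connectedComponentsWithStats(mm)
        print(n,nm,[(st[i].tolist(),ce[i].round(1).tolist()) for i in range(1,k) if st[i][4]>25])
    d=cv2.dilate(m,np.ones((1,1)))
T=cams["top"]
cv2.imwrite("pics/c3.png",np.hstack([crop(cams["top"].im,155,155,230,265,5),crop(cams["scene"].im,235,210,310,320,5)]))
```

```text
top 4069.0 [[170, 164], [164, 239], [219, 241], [222, 165]]
top 14516.0 [[233, 156], [227, 251], [377, 254], [375, 221], [370, 216], [372, 150], [362, 149], [349, 163], [339, 159], [340, 149], [336, 154], [247, 147]]
top yellow [([202, 254, 11, 15, 132], [206.9, 261.2])]
top purple [([123, 206, 14, 14, 126], [129.4, 212.5]), ([159, 253, 16, 14, 133], [166.5, 259.5])]
scene 8149.0 [[322, 217], [225, 263], [271, 334], [271, 329], [273, 333], [285, 325], [282, 303], [292, 293], [311, 290], [331, 299], [375, 273]]
scene 8465.0 [[234, 111], [191, 127], [203, 138], [225, 130], [276, 175], [274, 193], [263, 199], [266, 218], [243, 233], [223, 220], [177, 170], [174, 132], [152, 136], [153, 158], [147, 166], [165, 198], [160, 207], [179, 241], [190, 231], [203, 236], [206, 254], [212, 250], [218, 255], [325, 204]]
scene yellow [([343, 204, 21, 18, 224], [353.6, 212.1])]
scene purple [([381, 243, 23, 20, 352], [392.5, 252.1]), ([372, 327, 29, 22, 428], [387.7, 336.8])]
```

View pics/c3.png

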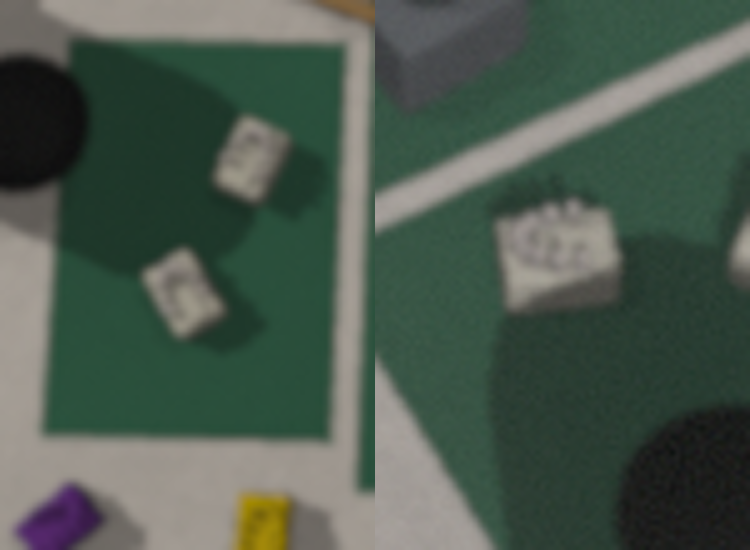

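Crop: the two white models at top px ≈(205,187) and (192,214) are the U-toothed plaster ones. The others nearby are purple or yellow and excluded. Checking consistency of the two cameras on the bench plane.

Run:
```python
from h import *
T=Cam("top");S=Cam("scene")
for t,s in [((219,241),(322,217)),((164,239),(375,273)),((222,165),(225,263)),((170,164),(271,334)),((227,251),(325,204)),((377,254),(234,111))]:
    print(t,T.plane(*t,0)[:2].round(1),S.plane(*s,0)[:2].round(1),(T.plane(*t,0)-S.plane(*s,0))[:2].round(1), tri(T.ray(*t),S.ray(*s))[0].round(1))
# straightness of mat edges in top: fit lines
h=cv2.cvtColor(np.load("top0.npy"),cv2.COLOR_RGB2HSV); m=cv2.inRange(h,(60,70,25),(95,255,255))
pts=np.array([(u,np.where(m[245:262,u]>0)[0].max()+245) for u in range(230,375)]); p=np.polyfit(pts[:,0],pts[:,1],2); print("sag",p)
h=cv2.cvtColor(np.load("scene0.npy"),cv2.COLOR_RGB2HSV); m=cv2.inRange(h,(60,70,25),(95,255,255))
pts=np.array([(u,np.where(m[100:220,u]>0)[0].min()+100) for u in range(240,322)]); p=np.polyfit(pts[:,0],pts[:,1],2); print("sag",p, p[0]*41**2)
```

```text
(219, 241) [338.2 288.1] [338.2 290. ] [ 0.  -1.8] [337.8 288.7  -1.3]
(164, 239) [341.6 514.4] [336.4 515.1] [ 5.2 -0.7] [340.1 515.    3.5]
(222, 165) [660.5 288.4] [665.2 289.5] [-4.7 -1. ] [662.9 288.   -4.1]
(170, 164) [660.6 510.9] [662.2 516.4] [-1.7 -5.5] [661.4 513.3  -6.3]
(227, 251) [298.4 253.9] [297.4 252.3] [1.  1.5] [298.5 253.6   1.7]
(377, 254) [ 299.2 -355.5] [ 300.  -337.1] [ -0.7 -18.4] [ 295.6 -355.8  -10.9]
sag [ 4.08778751e-05 -2.61890920e-03  2.50225550e+02]
sag [ 1.32741574e-04  9.43402919e-01 -1.16204003e+02] 0.22313858609039064
```

Run:
```python
from h import *
T=Cam("top");S=Cam("scene")
def white(n,box):
    h=cv2.cvtColor(np.load(n+"0.npy"),cv2.COLOR_RGB2HSV); m=cv2.inRange(h,(0,0,60),(179,75,255)); z=np.zeros_like(m);u0,v0,u1,v1=box; z[v0:v1,u0:u1]=m[v0:v1,u0:u1]
    c=max(cv2.findContours(z,cv2.RETR_EXTERNAL,cv2.CHAIN_APPROX_NONE)[0],key=cv2.contourArea); return c
for nm,bt,bs in [("A",(194,173,217,200),(255,240,288,275)),("B",(180,201,204,228),(303,240,332,273))]:
    ct=white("top",bt); cs=white("scene",bs)
    r=cv2.minAreaRect(ct); mt=np.mean(cv2.boxPoints(r),0); q=cv2.minAreaRect(cs); ms=np.array(cv2.minAreaRect(cs)[0])
    x,res=tri(T.ray(*mt),S.ray(*ms)); bx=np.array([T.plane(*p,30)[:2] for p in cv2.boxPoints(r)])
    e=[bx[1]-bx[0],bx[2]-bx[1]]; print(nm,mt,ms,x.round(1),np.round(res,1),"rect z30",bx.mean(0).round(1),[(np.linalg.norm(a).round(1),np.arctan2(a[1],a[0]).round(3)) for a in e])
fl,fr=(259.7,223.9),(330,217.9)
for t,s in [(fl,(274.4,176.5)),(fr,(223.8,132.4))]:
    print("chamber front",T.plane(*t,70).round(1),S.plane(*s,70).round(1),tri(T.ray(*t),S.ray(*s))[0].round(1))
a,b=T.plane(*fl,70),T.plane(*fr,70); print(np.linalg.norm(a-b),np.arctan2(*(a-b)[:2])) 
for n,t,s in [("rear pump",(255.5,177),(224.7,199.4)),("rear other",(324.5,173),(175.9,152.9))]: print(n,T.plane(*t,70).round(1),S.plane(*s,70).round(1))
```

```text
A [204.8     186.40001] [271.45388794 260.63079834] [561.  355.1  18.5] [1. 1.] rect z30 [559.5 352.7] [(np.float64(70.9), np.float64(-0.409)), (np.float64(56.6), np.float64(-2.02))]
B [191.36766 213.27942] [316.30001831 257.6000061 ] [448.6 405.1  13.5] [0.1 0.1] rect z30 [446.4 402.1] [(np.float64(52.7), np.float64(-0.995)), (np.float64(73.7), np.float64(-2.562))]
chamber front [404.2 122.9  70. ] [409.7 130.5  70. ] [404.9 123.1  61.7]
chamber front [ 433.6 -153.8   70. ] [ 441.8 -144.8   70. ] [ 435.5 -156.2   60.1]
278.2633701362748 -0.10597601412818913
rear pump [593.6 143.5  70. ] [585.7 140.4  70. ]
rear other [ 615.7 -134.8   70. ] [ 627.9 -123.4   70. ]
```

```bash
cat > plan.py <<'E'
import sys,numpy as np
from cell import *
from scipy.spatial.transform import Rotation as R
def plan(x,y,z,yaw,pitch=0,roll=np.pi,p0=None,r0=None):
    s=read_state(); p=np.array(s["eef_pos"] if p0 is None else p0); r=R.from_euler("xyz",s["tool_rot"] if r0 is None else r0)
    t=R.from_euler("xyz",[roll,pitch,yaw])
    d=r.inv().apply(np.array([x,y,z])-p); w=(r.inv()*t).as_rotvec()
    print("shift",(d/300).round(3),"turn",(w/(np.pi/2)).round(3),"rows>=",int(np.ceil(max(np.linalg.norm(d)/41.7,np.linalg.norm(w)/.125))),"width",round(s["width"],1))
if __name__=="__main__":
    v=[float(a) for a in sys.argv[1:]]
    for i in range(0,len(v),4): plan(*v[i:i+4])
E
python3 plan.py 390 -200 330 0.1  440 -300 330 -.43
```

```text
shift [ 0.897 -1.014 -0.282] turn [ 0.    -0.     0.214] rows>= 10 width 85.2
shift [ 0.907 -0.641 -0.282] turn [ 0.    -0.     0.551] rows>= 9 width 85.2
```

move_arm --rows "0.45 -0.32 -0.28 0 0 0.2 -1; 0.907 -0.641 -0.282 0 0 0.551 -1; 0.907 -0.641 -0.282 0 0 0.551 -1; 0.907 -0.641 -0.282 0 0 0.551 -1; 0.907 -0.641 -0.282 0 0 0.551 -1; 0.907 -0.641 -0.282 0 0 0.551 -1; 0.907 -0.641 -0.282 0 0 0.551 -1; 0.907 -0.641 -0.282 0 0 0.551 -1; 0.907 -0.641 -0.282 0 0 0.551 -1; 0.907 -0.641 -0.282 0 0 0.551 -1; 0.907 -0.641 -0.282 0 0 0.551 -1; 0.907 -0.641 -0.282 0 0 0.551 -1"

```text
clock: 1.7
eef_pos: [438.9, -301.4, 329.9]
tool_rot: [3.14, 0.0, -0.431]
force: [-0.1, -0.6, 0.5]
width: 85.4
gripper_force: 0.0
```

```bash
python3 plan.py 440 -30 330 -.43 500 150 330 -.43 560 354 200 -.43
```

```text
shift [-0.375 -0.823 -0.001] turn [ 0.001  0.    -0.001] rows>= 7 width 85.4
shift [-0.444 -1.452 -0.002] turn [ 0.001  0.    -0.001] rows>= 11 width 85.4
shift [-0.547 -2.154  0.431] turn [ 0.001  0.    -0.001] rows>= 17 width 85.4
```

move_arm --rows "-0.33 -1 0 0 0 0 -1; -0.33 -1 0 0 0 0 -1; -0.33 -1 0 0 0 0 -1; -0.33 -1 0 0 0 0 -1; -0.33 -1 0 0 0 0 -1; -0.33 -1 0 0 0 0 -1; -0.33 -1 0 0 0 0 -1; -0.33 -1 0 0 0 0 -1; -0.33 -1 0 0 0 0 -1"

```text
clock: 2.45
eef_pos: [475.3, 18.6, 329.5]
tool_rot: [-3.139, 0.001, -0.424]
force: [-0.5, -0.3, -0.5]
width: 85.2
gripper_force: 0.0
```

move_arm --rows "-0.2 -1 0.1 0 0 0 -1; -0.2 -1 0.1 0 0 0 -1; -0.2 -1 0.1 0 0 0 -1; -0.2 -1 0.1 0 0 0 -1; -0.2 -1 0.1 0 0 0 -1; -0.2 -1 0.1 0 0 0 -1; -0.2 -1 0.1 0 0 0 -1; -0.2 -1 0.1 0 0 0 -1; -0.2 -1 0.1 0 0 0 -1"

```text
clock: 3.2
eef_pos: [545.8, 314.7, 298.0]
tool_rot: [-3.141, 0.002, -0.427]
force: [-0.1, 0.5, -0.3]
width: 85.5
gripper_force: 0.0
```

```bash
python3 plan.py 560 354 120 -.43 560 354 25 -.43
python3 - <<'E'
from h import *
T=Cam("top");S=Cam("scene")
cv2.imwrite("pics/c4.png",np.hstack([crop(T.im,145,145,235,255,4),crop(S.im,235,190,345,300,4)]))
E
```

```text
shift [-0.01  -0.139  0.593] turn [-0.     0.001  0.002] rows>= 5 width 85.5
shift [-0.01  -0.139  0.91 ] turn [-0.     0.001  0.002] rows>= 7 width 85.5
```

View pics/c4.png

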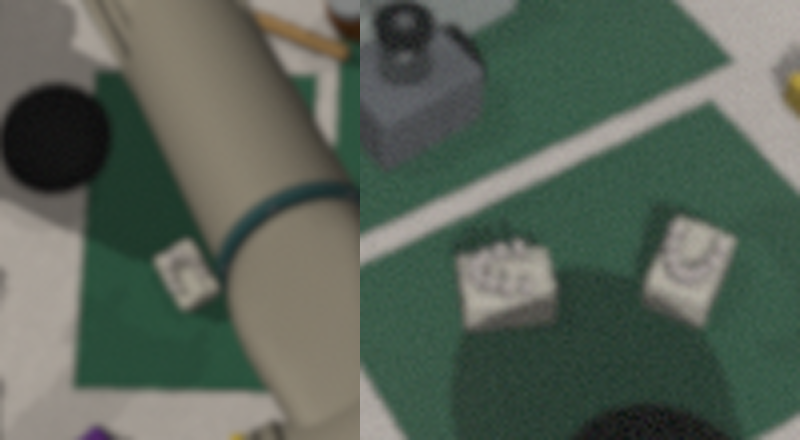

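The picture shows both models still in place in the scene view; the arm hides A in the top view. Descending on A.

move_arm --rows "-0.01 -0.139 0.3 0 0 0 -1; -0.01 -0.139 0.593 0 0 0 -1; -0.01 -0.139 0.593 0 0 0 -1; -0.01 -0.139 0.593 0 0 0 -1; -0.01 -0.139 0.593 0 0 0 -1; -0.01 -0.139 0.593 0 0 0 -1; -0.01 -0.139 0.593 0 0 0 -1"

```text
clock: 3.88
eef_pos: [560.9, 347.6, 121.8]
tool_rot: [3.139, -0.001, -0.433]
force: [0.0, -0.0, 1.1]
width: 85.3
gripper_force: 0.0
```

```bash
python3 plan.py 560 354 25 -.43
python3 - <<'E'
from h import *
T=Cam("top");S=Cam("scene")
print(T.proj((560,354,110)),S.proj((560,354,110)))
cv2.imwrite("pics/c5.png",np.hstack([crop(T.im,145,145,235,255,4),crop(S.im,225,180,335,290,4)]))
E
```

```text
shift [-0.012 -0.019  0.323] turn [ 0.002 -0.    -0.002] rows>= 3 width 85.3
[201.49373429 181.89915215] [272.78525287 238.97004106]
```

View pics/c5.png

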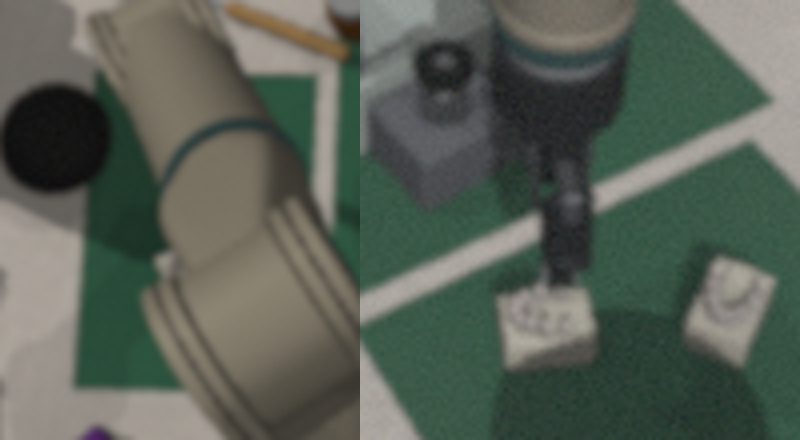

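The fingers straddle model A in the scene crop (near finger at ~(570,285), model at (547,330)). Down, then close.

move_arm --rows "-0.012 -0.019 0.1 0 0 0 -1; -0.012 -0.019 0.2 0 0 0 -1; -0.012 -0.019 0.28 0 0 0 -1; -0.012 -0.019 0.323 0 0 0 -1; -0.012 -0.019 0.323 0 0 0 -1; -0.012 -0.019 0.323 0 0 0 -1; -0.012 -0.019 0.323 0 0 0 -1"

```text
clock: 4.57
eef_pos: [560.9, 358.0, 27.5]
tool_rot: [-3.138, -0.002, -0.43]
force: [0.2, 0.1, 0.5]
width: 85.1
gripper_force: 0.0
```

move_arm --rows "0 0 0 0 0 0 0.3; 0 0 0 0 0 0 0.6; 0 0 0 0 0 0 1; 0 0 0 0 0 0 1; 0 0 0 0 0 0 1; 0 0 0 0 0 0 1; 0 0 0 0 0 0 1; 0 0 0 0 0 0 1; 0 0 0 0 0 0 1; 0 0 0 0 0 0 1"

```text
clock: 5.4
eef_pos: [559.7, 357.8, 26.2]
tool_rot: [-3.14, -0.001, -0.43]
force: [-0.2, -0.9, 6.6]
width: 40.6
gripper_force: 63.2
```

move_arm --rows "0 0 -0.15 0 0 0 1; 0 0 -0.3 0 0 0 1; 0 0 -0.5 0 0 0 1; 0 0 -0.55 0 0 0 1; 0 0 -0.55 0 0 0 1; 0 0 -0.55 0 0 0 1; 0 0 -0.55 0 0 0 1"

```text
clock: 5.98
eef_pos: [558.2, 357.0, 189.3]
tool_rot: [3.14, 0.001, -0.43]
force: [1.2, 0.1, -2.3]
width: 40.5
gripper_force: 62.3
```

```bash
python3 plan.py 502 45 190 .106
```

```text
shift [ 2.630e-01  1.024e+00 -1.000e-03] turn [ 0.001  0.001 -0.341] rows>= 8 width 40.5
```

move_arm --rows "0.06 0.2 0 0 0 -0.08 1; 0.25 0.97 0 0 0 -0.341 1; 0.25 0.97 0 0 0 -0.341 1; 0.25 0.97 0 0 0 -0.341 1; 0.25 0.97 0 0 0 -0.341 1; 0.25 0.97 0 0 0 -0.341 1; 0.25 0.97 0 0 0 -0.341 1; 0.25 0.97 0 0 0 -0.341 1; 0.25 0.97 0 0 0 -0.341 1; 0.25 0.97 0 0 0 -0.341 1; 0.25 0.97 0 0 0 -0.341 1"

```text
clock: 6.9
eef_pos: [505.6, 63.0, 189.1]
tool_rot: [-3.141, 0.002, 0.107]
force: [0.3, -0.4, -1.7]
width: 40.8
gripper_force: 62.2
```

```bash
python3 plan.py 502 45 90 .106 502 45 40 .106;  python3 - <<'E'
from h import *
S=Cam("scene");print(S.proj((502,45,175)))
cv2.imwrite("pics/c6.png",crop(S.im,170,90,310,240,4))
E
```

```text
shift [-0.018  0.059  0.33 ] turn [-0.001  0.001  0.001] rows>= 3 width 40.8
shift [-0.018  0.059  0.497] turn [-0.001  0.001  0.001] rows>= 4 width 40.8
[233.66244777 143.57684674]
```

View pics/c6.png

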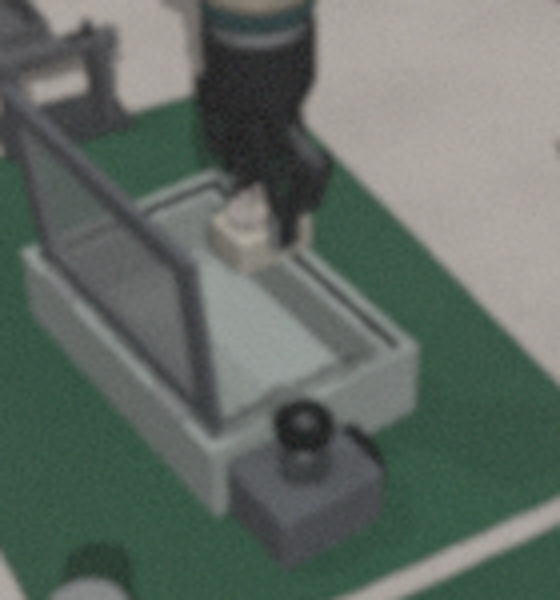

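Model A hangs level in the gripper above the tray (crop (255,230)); lid clear behind. Lowering.

move_arm --rows "-0.018 0.059 0.05 0 0 0 1; -0.018 0.059 0.15 0 0 0 1; -0.018 0.059 0.25 0 0 0 1; -0.018 0.059 0.33 0 0 0 1; -0.018 0.059 0.4 0 0 0 1; -0.018 0.059 0.45 0 0 0 1; -0.018 0.059 0.49 0 0 0 1; -0.018 0.059 0.505 0 0 0 1; -0.018 0.059 0.505 0 0 0 1; -0.018 0.059 0.505 0 0 0 1"

```text
clock: 7.78
eef_pos: [502.7, 44.5, 38.6]
tool_rot: [-3.141, -0.0, 0.107]
force: [-0.3, -0.4, -1.3]
width: 40.5
gripper_force: 62.3
```

move_arm --rows "0 0 0 0 0 0 0.2; 0 0 0 0 0 0 -0.2; 0 0 0 0 0 0 -0.6; 0 0 0 0 0 0 -1; 0 0 0 0 0 0 -1; 0 0 0 0 0 0 -1; 0 0 -0.1 0 0 0 -1; 0 0 -0.25 0 0 0 -1; 0 0 -0.5 0 0 0 -1; 0 0 -0.5 0 0 0 -1; 0 0 -0.5 0 0 0 -1; 0 0 -0.5 0 0 0 -1"

```text
clock: 8.78
eef_pos: [504.0, 43.5, 191.0]
tool_rot: [3.142, -0.006, 0.106]
force: [-0.3, 0.1, -0.2]
width: 85.1
gripper_force: 0.0
```

```bash
python3 plan.py 447 403 150 .58
python3 - <<'E'
from h import *
S=Cam("scene");T=Cam("top")
cv2.imwrite("pics/c7.png",np.hstack([crop(S.im,170,90,350,280,3),crop(T.im,150,150,230,340-0,3)] )if 0 else crop(S.im,150,90,350,290,3))
E
```

```text
shift [-0.064 -1.212  0.136] turn [ 0.001 -0.003 -0.302] rows>= 9 width 85.1
```

View pics/c7.png

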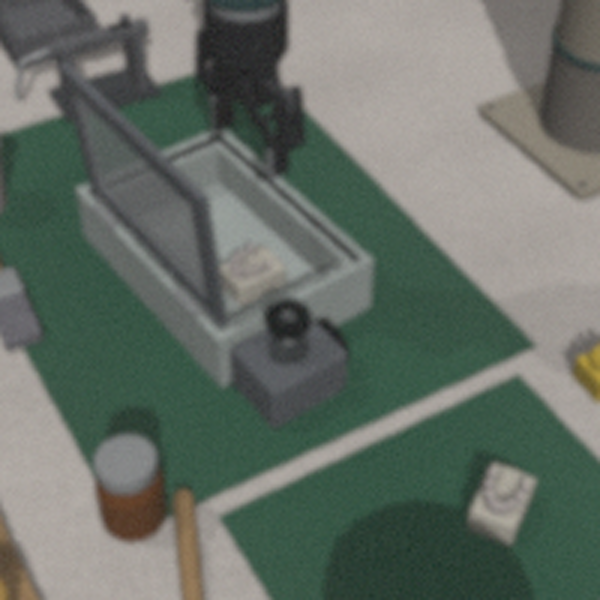

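Model A stands upright on the tray floor (crop (252,270)); B unmoved (500,500). Fetching B.

move_arm --rows "-0.05 -1 0 0 0 -0.302 -1; -0.05 -1 0 0 0 -0.302 -1; -0.05 -1 0 0 0 -0.302 -1; -0.05 -1 0 0 0 -0.302 -1; -0.05 -1 0 0 0 -0.302 -1; -0.05 -1 0 0 0 -0.302 -1; -0.05 -1 0 0 0 -0.302 -1; -0.05 -1 0 0 0 -0.302 -1; -0.05 -1 0 0 0 -0.302 -1; -0.05 -1 0 0 0 -0.302 -1"

```text
clock: 9.72
eef_pos: [454.8, 339.7, 186.7]
tool_rot: [3.141, 0.004, 0.582]
force: [0.2, -0.5, 0.1]
width: 85.2
gripper_force: 0.0
```

```bash
python3 plan.py 447 403 90 .58;python3 - <<'E'
from h import *
S=Cam("scene");im=S.im
h=cv2.cvtColor(im,cv2.COLOR_RGB2HSV); m=cv2.inRange(h,(0,0,60),(179,75,255))[240:273,303:332]
c=max(cv2.findContours(m,cv2.RETR_EXTERNAL,cv2.CHAIN_APPROX_NONE)[0],key=cv2.contourArea); print(cv2.minAreaRect(c), "was 316.3 257.6")
E
```

```text
shift [ 0.096 -0.191  0.322] turn [0.    0.003 0.001] rows>= 3 width 85.2
((13.103448867797852, 17.241378784179688), (21.16927146911621, 28.968473434448242), 21.801410675048828) was 316.3 257.6
```

move_arm --rows "0.096 -0.191 0.1 0 0 0 -1; 0.096 -0.191 0.2 0 0 0 -1; 0.096 -0.191 0.3 0 0 0 -1; 0.096 -0.191 0.32 0 0 0 -1; 0.096 -0.191 0.4 0 0 0 -1; 0.096 -0.191 0.48 0 0 0 -1; 0.096 -0.191 0.535 0 0 0 -1; 0.096 -0.191 0.535 0 0 0 -1; 0.096 -0.191 0.535 0 0 0 -1; 0.096 -0.191 0.535 0 0 0 -1"

```text
clock: 10.6
eef_pos: [450.0, 403.2, 29.5]
tool_rot: [3.141, -0.001, 0.578]
force: [0.1, 0.1, -0.7]
width: 85.3
gripper_force: 0.0
```

move_arm --rows "0 0 0 0 0 0 0.3; 0 0 0 0 0 0 0.6; 0 0 0 0 0 0 1; 0 0 0 0 0 0 1; 0 0 0 0 0 0 1; 0 0 0 0 0 0 1; 0 0 0 0 0 0 1; 0 0 0 0 0 0 1; 0 0 0 0 0 0 1; 0 0 0 0 0 0 1"

```text
clock: 11.43
eef_pos: [449.1, 404.4, 29.3]
tool_rot: [3.142, -0.002, 0.58]
force: [-0.5, -0.7, 6.9]
width: 40.4
gripper_force: 62.0
```

move_arm --rows "0 0 -0.15 0 0 0 1; 0 0 -0.3 0 0 0 1; 0 0 -0.5 0 0 0 1; 0 0 -0.57 0 0 0 1; 0 0 -0.57 0 0 0 1; 0 0 -0.57 0 0 0 1; 0 0 -0.57 0 0 0 1"

```text
clock: 12.02
eef_pos: [448.1, 403.3, 198.7]
tool_rot: [3.141, 0.001, 0.58]
force: [-0.8, -0.8, -1.8]
width: 40.5
gripper_force: 61.7
```

```bash
python3 plan.py 512 -54 190 .106
```

```text
shift [-0.658  1.392  0.03 ] turn [0.    0.001 0.302] rows>= 12 width 40.5
```

move_arm --rows "-0.1 0.2 0 0 0 0.08 1; -0.47 1 0 0 0 0.302 1; -0.47 1 0 0 0 0.302 1; -0.47 1 0 0 0 0.302 1; -0.47 1 0 0 0 0.302 1; -0.47 1 0 0 0 0.302 1; -0.47 1 0 0 0 0.302 1; -0.47 1 0 0 0 0.302 1; -0.47 1 0 0 0 0.302 1; -0.47 1 0 0 0 0.302 1; -0.47 1 0 0 0 0.302 1"

```text
clock: 12.93
eef_pos: [493.9, 75.7, 197.4]
tool_rot: [-3.141, 0.004, 0.105]
force: [-0.2, 0.6, -2.1]
width: 40.7
gripper_force: 61.7
```

```bash
python3 plan.py 512 -54 190 .106
```

```text
shift [0.015 0.436 0.025] turn [-0.     0.002 -0.   ] rows>= 4 width 40.7
```

move_arm --rows "0.015 0.436 0.02 0 0 0 1; 0.015 0.436 0.02 0 0 0 1; 0.015 0.436 0.02 0 0 0 1; 0.015 0.436 0.02 0 0 0 1; 0.015 0.436 0.02 0 0 0 1; 0.015 0.436 0.02 0 0 0 1; 0.015 0.436 0.15 0 0 0 1; 0.015 0.436 0.25 0 0 0 1; 0.015 0.436 0.35 0 0 0 1; 0.015 0.436 0.35 0 0 0 1"

```text
clock: 13.77
eef_pos: [509.5, -50.3, 89.3]
tool_rot: [-3.138, 0.01, 0.111]
force: [-0.7, -0.1, -2.0]
width: 40.7
gripper_force: 61.7
```

```bash
python3 plan.py 512 -54 41.5 .106
```

```text
shift [0.008 0.014 0.159] turn [-0.002  0.006  0.003] rows>= 2 width 40.7
```

move_arm --rows "0 0 0.05 0 0 0 1; 0 0 0.1 0 0 0 1; 0 0 0.14 0 0 0 1; 0 0 0.16 0 0 0 1; 0 0 0.16 0 0 0 1; 0 0 0.16 0 0 0 1"

```text
clock: 14.27
eef_pos: [513.9, -52.7, 46.9]
tool_rot: [-3.141, -0.001, 0.108]
force: [0.6, -0.0, -1.2]
width: 40.6
gripper_force: 61.8
```

move_arm --rows "0 0 0 0 0 0 0.2; 0 0 0 0 0 0 -0.2; 0 0 0 0 0 0 -0.6; 0 0 0 0 0 0 -1; 0 0 0 0 0 0 -1; 0 0 0 0 0 0 -1; 0 0 -0.1 0 0 0 -1; 0 0 -0.25 0 0 0 -1; 0 0 -0.5 0 0 0 -1; 0 0 -0.5 0 0 0 -1; 0 0 -0.5 0 0 0 -1; 0 0 -0.5 0 0 0 -1"

```text
clock: 15.27
eef_pos: [514.9, -54.0, 198.5]
tool_rot: [3.141, -0.005, 0.106]
force: [-0.4, -1.1, -0.6]
width: 85.4
gripper_force: 0.0
```

move_arm --rows "0 0 -0.35 0 0 0 1; 0 0 -0.35 0 0 0 1; 0 0 -0.35 0 0 0 1; 0 0 -0.35 0 0 0 1; 0.48 -0.1 -0.35 0 0 0 1; 0.48 -0.1 -0.35 0 0 0 1; 0.48 -0.1 -0.35 0 0 0 1; 0.48 -0.1 -0.35 0 0 0 1; 0.48 -0.1 -0.35 0 0 0 1; 0.48 -0.1 -0.35 0 0 0 1; 0.48 -0.1 -0.35 0 0 0 1"

```text
clock: 16.18
eef_pos: [651.8, -9.4, 299.0]
tool_rot: [3.141, 0.005, 0.106]
force: [-0.3, -1.1, 0.3]
width: -0.4
gripper_force: 0.0
```

```bash
python3 plan.py 655 -18 215 .106
python3 - <<'E'
from h import *
S=Cam("scene");T=Cam("top")
for t,s in [((258.8,166.7),(217.9,156.8)),((327.6,160.6),(173.8,114))]:
    print(tri(T.ray(*t),S.ray(*s)))
cv2.imwrite("pics/c8.png",crop(S.im,150,60,300,220,3.7))
E
```

```text
shift [0.009 0.03  0.28 ] turn [ 0.     0.003 -0.   ] rows>= 3 width -0.4
(array([593.53565349, 130.64924159, 226.4254463 ]), [np.float64(0.5171381081348216), np.float64(0.5171381081347336)])
(array([ 619.47908528, -116.77992125,  222.4759145 ]), [np.float64(3.635142425995687), np.float64(3.6351424259956335)])
```

View pics/c8.png

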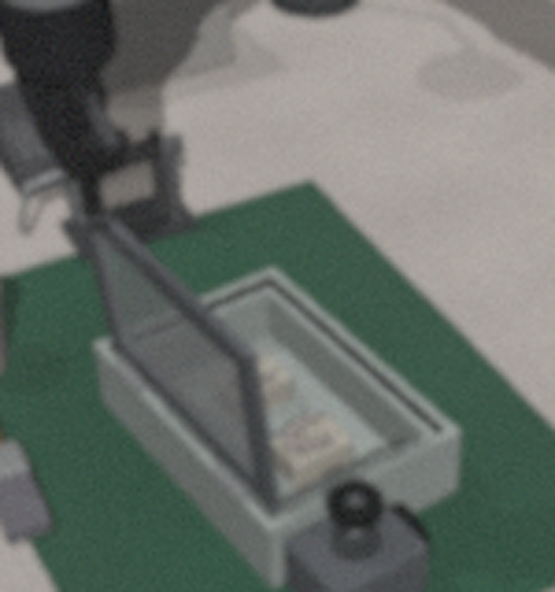

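Both models stand in the tray ((310,440) and (272,385)); the gripper is behind the lid. Down behind it, then push forward.

move_arm --rows "0.02 0 0.1 0 0 0 1; 0.02 0 0.2 0 0 0 1; 0.02 0 0.28 0 0 0 1; 0.02 0 0.28 0 0 0 1; 0.02 0 0.28 0 0 0 1; -0.03 0 0.28 0 0 0 1; -0.08 0 0.28 0 0 0 1; -0.13 0 0.28 0 0 0 1"

```text
clock: 16.95
eef_pos: [616.4, -13.0, 220.1]
tool_rot: [3.141, -0.007, 0.106]
force: [2.7, -0.0, -1.8]
width: 0.1
gripper_force: 1.4
```

move_arm --rows "-0.03 0 0 0 0 0 1; -0.06 0 0 0 0 0 1; -0.09 0 0 0 0 0 1; -0.12 0 0 0 0 0 1; -0.15 0 0 0 0 0 1; -0.18 0 0 0 0 0 1; -0.21 0 0 0 0 0 1; -0.24 0 0 0 0 0 1; -0.24 0 0 0 0 0 1"

```text
clock: 17.7
eef_pos: [540.2, -21.0, 217.0]
tool_rot: [3.141, 0.004, 0.106]
force: [-0.4, -0.5, -1.0]
width: -0.2
gripper_force: 0.0
```

Run:
```python
from h import *
S=Cam("scene")
cv2.imwrite("pics/c9.png",crop(S.im,150,60,300,220,3.7))
```

```text
(no output)
```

View pics/c9.png

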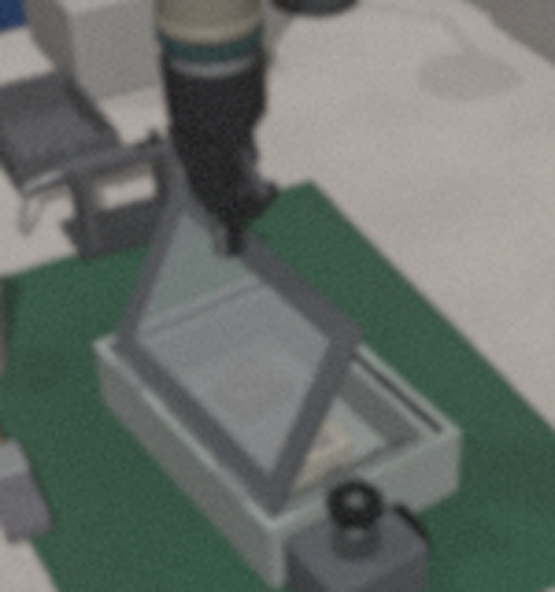

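The lid is past balance and sinking. Locating the plunger knob meanwhile.

```bash
python3 - <<'E'
from h import *
S=Cam("scene");T=Cam("top")
def dark(im,b):
    u0,v0,u1,v1=b; g=cv2.GaussianBlur(im,(3,3),0).max(2)[v0:v1,u0:u1]; m=(g<50).astype(np.uint8)
    k,_,st,ce=cv2.connectedComponentsWithStats(m); i=1+np.argmax(st[1:,4]); return ce[i]+[u0,v0],st[i]
t,a=dark(np.load("top0.npy"),(238,178,258,200)); s,b=dark(np.load("scene0.npy"),(236,186,256,212)); print(t,a,s,b)
print(T.plane(*t,97),S.plane(*s,97),tri(T.ray(*t),S.ray(*s)))
E
python3 plan.py 540 177 180 .106
```

```text
[246.79268293 189.56097561] [ 4  7 11 10 82] [245.43678161 197.36781609] [ 4  6 12 11 87]
[535.59188722 176.28826708  97.        ] [542.56697576 185.44414218  97.        ] (array([537.71852806, 176.70446502,  86.50996802]), [np.float64(0.04808444864437437), np.float64(0.04808444864437633)])
shift [ 0.06  -0.656  0.123] turn [-0.  0. -0.] rows>= 5 width -0.1
```

Run:
```python
from h import *
S=Cam("scene");T=Cam("top")
print(S.proj((540.2,-21,203)),"seen 213.5 127.6"); 
print("model A tops",S.proj((502.7,44.5,40)),T.proj((502.7,44.5,40)), "model B",S.proj((514,-53,40)),T.proj((514,-53,40)))
cv2.imwrite("pics/c10.png",np.hstack([crop(S.im,150,60,300,220,2.6),crop(T.im,225,130,375,290,2.6)]))
```

```text
[211.24379228 127.84581804] seen 213.5 127.6
model A tops [234.50290324 177.23270863] [279.40788402 200.9541382 ] model B [217.47569483 160.81755977] [303.39780515 198.69508588]
```

View pics/c10.png

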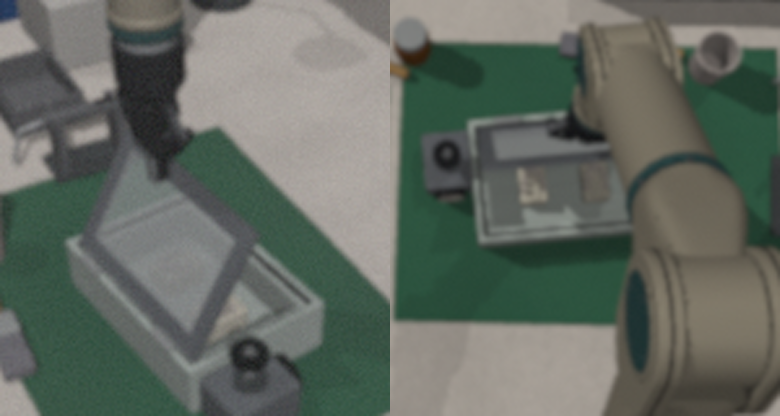

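Model A shows at top px (279.6,201.2) against (279.4,201.0) predicted from where I released it, so the top calibration is trustworthy here. Moving over the plunger.

move_arm --rows "0.05 -0.655 0 0 0 0 1; 0.05 -0.655 0 0 0 0 1; 0.05 -0.655 0 0 0 0 1; 0.05 -0.655 0 0 0 0 1; 0.05 -0.655 0 0 0 0 1; 0.05 -0.655 0 0 0 0 1; 0.05 -0.655 0 0 0 0 1; 0.05 -0.655 0 0 0 0 1; 0.05 -0.655 0 0 0 0 1; 0.05 -0.655 0 0 0 0 1"

```text
clock: 18.78
eef_pos: [537.6, 174.5, 217.0]
tool_rot: [3.141, 0.0, 0.103]
force: [-0.2, -0.4, 0.1]
width: -0.3
gripper_force: 0.0
```

move_arm --rows "0 0 0 0 0 0 1; 0 0 0 0 0 0 1; 0 0 0 0 0 0 1; 0 0 0 0 0 0 1; 0 0 0 0 0 0 1; 0 0 0 0 0 0 1; 0 0 0 0 0 0 1; 0 0 0 0 0 0 1; 0 0 0 0 0 0 1; 0 0 0 0 0 0 1; 0 0 0 0 0 0 1; 0 0 0 0 0 0 1"

```text
clock: 19.78
eef_pos: [537.2, 176.5, 217.1]
tool_rot: [3.142, -0.0, 0.106]
force: [-0.3, 1.2, -0.3]
width: 0.1
gripper_force: 0.0
```

move_arm --rows "0 0 0 0 0 0 1; 0 0 0 0 0 0 1; 0 0 0 0 0 0 1; 0 0 0 0 0 0 1; 0 0 0 0 0 0 1; 0 0 0 0 0 0 1; 0 0 0 0 0 0 1; 0 0 0 0 0 0 1; 0 0 0 0 0 0 1; 0 0 0 0 0 0 1; 0 0 0 0 0 0 1; 0 0 0 0 0 0 1"

```text
clock: 20.78
eef_pos: [537.2, 176.5, 217.1]
tool_rot: [-3.142, -0.0, 0.106]
force: [0.2, 0.8, 1.1]
width: 0.5
gripper_force: 0.0
```

move_arm --rows "0 0 0 0 0 0 1; 0 0 0 0 0 0 1; 0 0 0 0 0 0 1; 0 0 0 0 0 0 1; 0 0 0 0 0 0 1; 0 0 0 0 0 0 1; 0 0 0 0 0 0 1; 0 0 0 0 0 0 1; 0 0 0 0 0 0 1; 0 0 0 0 0 0 1; 0 0 0 0 0 0 1; 0 0 0 0 0 0 1"

```text
clock: 21.78
eef_pos: [537.2, 176.5, 217.1]
tool_rot: [-3.142, -0.0, 0.106]
force: [-0.2, -0.6, -0.0]
width: 0.3
gripper_force: 0.0
```

move_arm --rows "0 0 0 0 0 0 1; 0 0 0 0 0 0 1; 0 0 0 0 0 0 1; 0 0 0 0 0 0 1; 0 0 0 0 0 0 1; 0 0 0 0 0 0 1; 0 0 0 0 0 0 1; 0 0 0 0 0 0 1; 0 0 0 0 0 0 1; 0 0 0 0 0 0 1; 0 0 0 0 0 0 1; 0 0 0 0 0 0 1"

```text
clock: 22.78
eef_pos: [537.2, 176.5, 217.1]
tool_rot: [-3.142, -0.0, 0.106]
force: [-0.0, -0.2, -0.0]
width: -0.3
gripper_force: 0.0
```

```bash
python3 plan.py 537 177 125 .106
python3 - <<'E'
from h import *
S=Cam("scene");T=Cam("top")
cv2.imwrite("pics/c11.png",np.hstack([crop(S.im,150,60,300,220,2.6),crop(T.im,225,130,375,290,2.6)]))
E
```

```text
shift [-0.001 -0.002  0.307] turn [-0. -0. -0.] rows>= 3 width -0.3
```

View pics/c11.png

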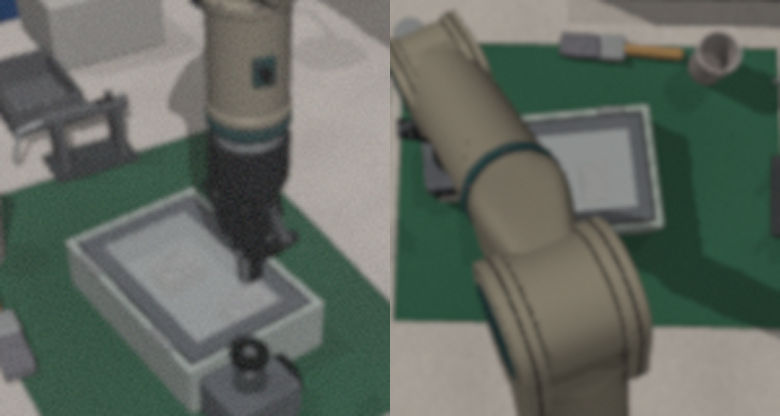

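Lid shut flat in both views. Press the plunger.

move_arm --rows "0 0 0.1 0 0 0 1; 0 0 0.2 0 0 0 1; 0 0 0.28 0 0 0 1; 0 0 0.32 0 0 0 1; 0 0 0.34 0 0 0 1; 0 0 0.36 0 0 0 1; 0 0 0.38 0 0 0 1; 0 0 0.4 0 0 0 1; 0 0 0.42 0 0 0 1; 0 0 0.42 0 0 0 1; 0 0 0.42 0 0 0 1"

```text
clock: 23.8
eef_pos: [536.3, 176.1, 92.5]
tool_rot: [3.141, 0.001, 0.106]
force: [-6.2, -1.4, 11.6]
width: -0.1
gripper_force: 5.8
```

move_arm --rows "0 0 0.015 0 0 0 1; 0 0 0.025 0 0 0 1; 0 0 0.03 0 0 0 1; 0 0 0.03 0 0 0 1; 0 0 0.03 0 0 0 1; 0 0 0.03 0 0 0 1"

```text
clock: 24.3
eef_pos: [536.5, 176.1, 85.9]
tool_rot: [3.141, 0.0, 0.106]
force: [-10.3, -3.7, 29.0]
width: -0.2
gripper_force: 14.3
```

29 N exceeds the 15 N spring, so it is on the stop. Hold briefly, then lift.

move_arm --rows "0 0 0.003 0 0 0 1; 0 0 0.003 0 0 0 1; 0 0 0.003 0 0 0 1; 0 0 -0.06 0 0 0 1; 0 0 -0.15 0 0 0 1; 0 0 -0.3 0 0 0 -1; 0 0 -0.5 0 0 0 -1; 0 0 -0.5 0 0 0 -1; 0 0 -0.5 0 0 0 -1; 0 0 -0.5 0 0 0 -1; 0 0 -0.5 0 0 0 -1"

```text
clock: 25.22
eef_pos: [537.1, 176.3, 232.1]
tool_rot: [3.142, -0.0, 0.106]
force: [-0.2, 0.5, -1.4]
width: 72.3
gripper_force: 0.0
```

```bash
python3 - <<'E'
from h import *
S=Cam("scene");T=Cam("top")
st=np.load("top0.npy"); ss=np.load("scene0.npy")
# wand/rest enlarged, top + scene (initial unobstructed, averaged)
a=crop(st,365,170,415,230,8); b=crop(ss,140,85,205,130,6)
H=max(a.shape[0],b.shape[0]); pad=lambda x:cv2.copyMakeBorder(x,0,H-x.shape[0],0,0,cv2.BORDER_CONSTANT)
o=np.hstack([pad(a),pad(b)]); print(o.shape)
cv2.imwrite("pics/c12.png",o)
E
python3 plan.py 500 -200 230 0.1
```

```text
(480, 790, 3)
shift [-0.254  1.234  0.004] turn [0.    0.001 0.004] rows>= 10 width 84.5
```

View pics/c12.png

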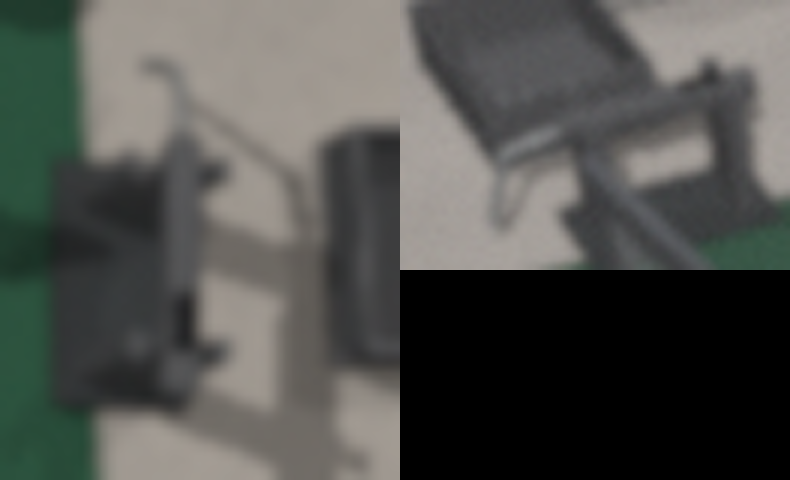

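Top crop: handle from (185,135) far end to (178,385) near end, probe on past it to the bent tip at (148,65), with its shadow going right. Scene crop: handle from (570,130) to (750,80), probe tip at (500,225).

Run:
```python
from h import *
T=Cam("top");S=Cam("scene")
t=lambda x,y:(365+x/8,170+y/8)
s=lambda x,y:(140+(x-400)/6,85+y/6)
far,near=t(185,135),t(178,388)
for n,a,z in [("far",far,93),("near",near,93),("tip",t(146,66),26),("plate LL",t(58,402),10),("plate UL",t(58,160),10),("plate LR",t(185,408),10)]: print(n,T.plane(*a,z).round(1))
a,b=T.plane(*far,93),T.plane(*near,93); print("len",np.linalg.norm(a-b),"yaw",np.arctan2(*(a-b)[1::-1]),"mid",(a+b)/2)
for n,p,q in [("far",far,s(572,128)),("near",near,s(750,80)),("tip",t(146,66),s(500,225))]: print(n,tri(T.ray(*p),S.ray(*q)))
```

```text
far [ 558.3 -380.    93. ]
near [ 432.8 -370.7   93. ]
tip [ 609.4 -385.9   26. ]
plate LL [ 435.3 -338.5   10. ]
plate UL [ 562.1 -343.5   10. ]
plate LR [ 433.5 -403.3   10. ]
len 125.84175906162605 yaw -0.07439213900430139 mid [ 495.56919019 -375.36160588   93.        ]
far (array([ 555.99688673, -381.12810855,   80.74770319]), [np.float64(5.659896084851663), np.float64(5.6598960848516136)])
near (array([ 433.62264038, -374.80951911,   79.40853081]), [np.float64(1.1695025111343709), np.float64(1.1695025111342543)])
tip (array([ 608.06998193, -385.76130656,   22.26974929]), [np.float64(2.51900461998126), np.float64(2.5190046199811684)])
```

```bash
python3 plan.py 500 -100 232 0.0 496 -375.5 180 -.075
```

```text
shift [-0.219  0.903 -0.003] turn [0.    0.001 0.068] rows>= 7 width 85.8
shift [-0.329  1.815  0.171] turn [0.    0.001 0.115] rows>= 14 width 85.8
```

move_arm --rows "-0.22 0.9 0 0 0 0.115 -1; -0.22 0.9 0 0 0 0.115 -1; -0.22 0.9 0 0 0 0.115 -1; -0.22 0.9 0 0 0 0.115 -1; -0.22 0.9 0 0 0 0.115 -1; -0.22 0.9 0 0 0 0.115 -1; -0.22 0.9 0 0 0 0.115 -1; -0.22 0.9 0 0 0 0.115 -1; -0.22 0.9 0 0 0 0.115 -1"

```text
clock: 26.17
eef_pos: [499.5, -100.9, 231.4]
tool_rot: [3.141, 0.001, -0.079]
force: [0.5, 0.1, 0.3]
width: 85.2
gripper_force: 0.0
```

```bash
python3 plan.py 496 -375.5 170 -.075
```

```text
shift [0.061 0.913 0.205] turn [ 0.     0.001 -0.003] rows>= 7 width 85.2
```

move_arm --rows "0.061 0.913 0.1 0 0 0 -1; 0.061 0.913 0.205 0 0 0 -1; 0.061 0.913 0.205 0 0 0 -1; 0.061 0.913 0.205 0 0 0 -1; 0.061 0.913 0.205 0 0 0 -1; 0.061 0.913 0.205 0 0 0 -1; 0.061 0.913 0.205 0 0 0 -1; 0.061 0.913 0.205 0 0 0 -1; 0.061 0.913 0.205 0 0 0 -1; 0.061 0.913 0.205 0 0 0 -1"

```text
clock: 27.0
eef_pos: [499.1, -370.8, 169.9]
tool_rot: [-3.139, 0.0, -0.072]
force: [0.5, 1.4, 0.3]
width: 85.6
gripper_force: 0.0
```

```bash
python3 plan.py 496 -375.5 80 -.075
python3 - <<'E'
from h import *
T=Cam("top"); T.im=np.mean([Cam("top").im for _ in range(6)],axis=0)
np.save("top1.npy",T.im)
cv2.imwrite("pics/top1.png",T.im[:,:,::-1])
g=T.im.mean(2)
# profiles across the expected seam lines, at z=70 plane, chamber frame guess
c,y=np.array([512,-4.]),.106; R=np.array([[np.cos(y),-np.sin(y)],[np.sin(y),np.cos(y)]])
gf=g.astype(np.float32)
def prof(pts): 
    uv=np.array([T.proj([*(c+R@p),70]) for p in pts],np.float32); return cv2.remap(gf,uv[:,0].reshape(1,-1),uv[:,1].reshape(1,-1),cv2.INTER_LINEAR)[0]
s=np.arange(-30,31,3.)
print(s.astype(int).tolist())
for yy in(-100,-50,0,50,100): print("front y",yy,prof([(-85+d,yy) for d in s]).astype(int).tolist())
for xx in(-50,0,50): print("right x",xx,prof([(xx,-130+d) for d in s]).astype(int).tolist())
for xx in(-50,0,50): print("left x",xx,prof([(xx,130+d) for d in s]).astype(int).tolist())
for yy in(-50,0,50): print("rear y",yy,prof([(85+d,yy) for d in s]).astype(int).tolist())
E
```

```text
shift [-0.009  0.017  0.3  ] turn [-0.002  0.     0.002] rows>= 3 width 85.6
[-30, -27, -24, -21, -18, -15, -12, -9, -6, -3, 0, 3, 6, 9, 12, 15, 18, 21, 24, 27, 30]
front y -100 [41, 40, 40, 40, 40, 45, 55, 70, 91, 112, 122, 120, 103, 88, 85, 89, 93, 93, 95, 101, 113]
front y -50 [40, 39, 40, 40, 41, 45, 55, 70, 92, 112, 123, 122, 102, 88, 84, 88, 91, 92, 95, 102, 115]
front y 0 [40, 40, 40, 40, 41, 46, 56, 72, 96, 116, 126, 121, 99, 86, 83, 88, 90, 91, 95, 102, 117]
front y 50 [41, 41, 41, 41, 42, 47, 58, 74, 98, 119, 131, 124, 101, 88, 84, 89, 90, 91, 95, 104, 118]
front y 100 [45, 42, 40, 40, 42, 48, 59, 77, 101, 122, 134, 125, 104, 89, 85, 89, 91, 92, 96, 105, 118]
right x -50 [45, 45, 45, 45, 51, 64, 86, 109, 119, 116, 100, 87, 85, 89, 92, 92, 95, 101, 112, 125, 132]
right x 0 [45, 45, 45, 45, 48, 63, 88, 112, 130, 124, 105, 90, 84, 88, 90, 92, 93, 101, 114, 127, 139]
right x 50 [44, 44, 44, 45, 49, 60, 80, 105, 119, 120, 107, 90, 85, 87, 90, 90, 92, 98, 108, 123, 135]
left x -50 [137, 129, 119, 107, 98, 93, 92, 90, 86, 85, 94, 112, 128, 122, 104, 78, 59, 54, 54, 56, 57]
left x 0 [142, 135, 124, 110, 97, 93, 91, 90, 87, 86, 95, 111, 128, 123, 104, 80, 64, 65, 68, 70, 71]
left x 50 [142, 136, 125, 111, 98, 92, 90, 89, 87, 85, 93, 106, 121, 116, 102, 87, 81, 80, 74, 62, 45]
rear y -50 [144, 143, 139, 132, 119, 106, 96, 92, 92, 91, 90, 89, 99, 114, 132, 127, 110, 87, 69, 63, 61]
rear y 0 [144, 143, 139, 132, 117, 105, 95, 91, 90, 89, 88, 88, 97, 111, 126, 121, 106, 84, 69, 63, 62]
rear y 50 [143, 142, 138, 130, 117, 104, 93, 90, 89, 87, 85, 84, 93, 106, 119, 115, 101, 80, 68, 63, 63][ WARN:0@5.292] global loadsave.cpp:1063 imwrite_ Unsupported depth image for selected encoder is fallbacked to CV_8U.
```

Profiles (groove minima and rim peaks, opposite sides averaged) put the chamber centre at about (519,-2.4), yaw 0.106. Now grasp the wand.

move_arm --rows "-0.009 0.017 0.05 0 0 0 -1; -0.009 0.017 0.1 0 0 0 -1; -0.009 0.017 0.15 0 0 0 -1; -0.009 0.017 0.15 0 0 0 -1; -0.009 0.017 0.15 0 0 0 -1; -0.009 0.017 0.15 0 0 0 -1; -0.009 0.017 0.15 0 0 0 -1"

```text
clock: 27.93
eef_pos: [495.6, -378.7, 126.8]
tool_rot: [3.141, -0.002, -0.075]
force: [0.2, 0.2, -0.5]
width: 85.0
gripper_force: 0.0
```

```bash
python3 plan.py 496 -375.5 80 -.075
```

```text
shift [ 0.    -0.011  0.156] turn [ 0.001 -0.001  0.   ] rows>= 2 width 85.0
```

move_arm --rows "0 -0.008 0.05 0 0 0 -1; 0 -0.008 0.1 0 0 0 -1; 0 -0.008 0.14 0 0 0 -1; 0 -0.008 0.156 0 0 0 -1; 0 -0.008 0.156 0 0 0 -1; 0 -0.008 0.156 0 0 0 -1; 0 -0.008 0.156 0 0 0 -1"

```text
clock: 28.52
eef_pos: [495.6, -376.4, 79.6]
tool_rot: [3.141, -0.001, -0.075]
force: [-0.4, -0.5, -0.6]
width: 85.5
gripper_force: 0.0
```

move_arm --rows "0 0 0 0 0 0 -0.5; 0 0 0 0 0 0 -0.2; 0 0 0 0 0 0 0.1; 0 0 0 0 0 0 0.3; 0 0 0 0 0 0 0.5; 0 0 0 0 0 0 0.7; 0 0 0 0 0 0 1; 0 0 0 0 0 0 1; 0 0 0 0 0 0 1; 0 0 0 0 0 0 1; 0 0 0 0 0 0 1; 0 0 0 0 0 0 1"

```text
clock: 29.52
eef_pos: [495.3, -376.1, 79.1]
tool_rot: [3.141, -0.0, -0.075]
force: [-0.2, 0.9, 5.3]
width: 17.1
gripper_force: 59.3
```

move_arm --rows "0 0 -0.03 0 0 0 1; 0 0 -0.08 0 0 0 1; 0 0 -0.15 0 0 0 1; 0 0 -0.25 0 0 0 1; 0 0 -0.35 0 0 0 1; 0 0 -0.4 0 0 0 1; 0 0 -0.4 0 0 0 1; 0 0 -0.4 0 0 0 1"

```text
clock: 30.18
eef_pos: [494.9, -376.0, 199.3]
tool_rot: [3.141, -0.001, -0.075]
force: [-0.2, -0.0, -1.9]
width: 17.2
gripper_force: 58.7
```

```bash
python3 plan.py 450 -240 195 .8  433 4.5 195 1.677
python3 - <<'E'
from h import *
print(read_state()["force"])
T=Cam("top"); a=np.load("top1.npy");
E
```

```text
shift [-0.183 -0.441  0.014] turn [ 0.    -0.    -0.557] rows>= 7 width 17.2
shift [-0.301 -1.249  0.014] turn [ 1.000e-03 -0.000e+00 -1.115e+00] rows>= 15 width 17.2
[-0.1691184  -0.01106168 -1.91502341]
```

move_arm --rows "-0.03 -0.05 0 0 0 -0.05 1; -0.06 -0.12 0 0 0 -0.12 1; -0.1 -0.2 0 0 0 -0.2 1; -0.13 -0.3 0 0 0 -0.28 1; -0.16 -0.4 0 0 0 -0.36 1; -0.2 -0.5 0 0 0 -0.44 1; -0.23 -0.6 0 0 0 -0.52 1; -0.26 -0.7 0 0 0 -0.6 1; -0.28 -0.8 0 0 0 -0.68 1; -0.3 -0.9 0 0 0 -0.76 1; -0.3 -0.95 0 0 0 -0.8 1; -0.3 -0.95 0 0 0 -0.8 1"

```text
clock: 31.23
eef_pos: [425.8, -81.3, 197.9]
tool_rot: [-3.139, -0.002, 1.19]
force: [0.0, -0.1, -1.8]
width: 17.0
gripper_force: 58.7
```

```bash
python3 plan.py 433 4.5 180 1.677
```

```text
shift [ 0.274 -0.084  0.06 ] turn [-0.002 -0.002 -0.31 ] rows>= 4 width 17.0
```

move_arm --rows "0.05 -0.02 0 0 0 -0.07 1; 0.12 -0.04 0.02 0 0 -0.14 1; 0.2 -0.07 0.04 0 0 -0.22 1; 0.274 -0.084 0.06 0 0 -0.31 1; 0.274 -0.084 0.06 0 0 -0.31 1; 0.274 -0.084 0.06 0 0 -0.31 1; 0.274 -0.084 0.06 0 0 -0.31 1; 0.274 -0.084 0.06 0 0 -0.31 1"

```text
clock: 31.9
eef_pos: [434.2, -1.2, 180.5]
tool_rot: [-3.14, 0.001, 1.665]
force: [-0.2, 0.5, -0.8]
width: 17.1
gripper_force: 58.7
```

```bash
python3 plan.py 433 4.5 128 1.677
python3 - <<'E'
from h import *
from scipy.spatial.transform import Rotation as Ro
s=read_state(); r=Ro.from_euler("xyz",s["tool_rot"]); p=s["eef_pos"]
tip=p+r.apply([114,0,53]); print("tip",tip,s["tool_rot"])
T=Cam("top"); S=Cam("scene"); print(T.proj(tip),S.proj(tip),"tcp",T.proj(p),S.proj(p))
a=np.load("top1.npy"); b=np.mean([T.im]+[Cam("top").im for _ in range(3)],axis=0); np.save("top2.npy",b)
d=np.abs(a-b).max(2); u,v=T.proj(tip).astype(int)
print(u-12,v-14);print(d[v-14:v+14,u-12:u+14].astype(int))
E
```

```text
shift [ 0.019 -0.002  0.175] turn [-0.001  0.001 -0.008] rows>= 2 width 17.1
tip [423.49619349 112.29400617 127.36752028] [-3.14044772e+00  8.01400287e-04  1.66454655e+00]
[262.64451632 217.22353299] [268.13616475 160.36563984] tcp [293.96697286 213.07799748] [246.05406888 127.04670837]
250 203
[[ 0  0  0  0  0  0  0  0  0  0  0  0  0  1  0  0  0  0  0  0  0  0  0  0
   0  0]
 [ 0  0  0  0  0  0  0  0  0  0  0  0  1  0  0  0  0  0  0  0  0  0  0  0
   0  0]
 [ 0  0  0  0  0  0  0  0  0  0  0  0  0  0  0  0  0  0  0  0  0  0  0  0
   0  0]
 [ 0  0  0  0  0  0  1  0  0  0  0  0  0  0  0  0  0  0  0  0  0  0  0  0
   0  0]
 [ 0  0  0  0  0  0  0  0  0  0  0  0  0  0  0  0  0  0  0  0  0  0  0  0
   0  0]
 [ 0  0  0  0  0  0  0  0  0  0  0  0  0  0  0  0  0  0  0  0  0  0  0  0
   0  0]
 [ 0  0  0  0  0  0  1  0  0  0  0  0  0  0  0  0  0  0  0  0  0  0  0  0
   0  0]
 [ 0  0  1  0  0  0  0  0  0  0  0  0  0  0  0  0  0  0  0  0  0  0  0  0
   0  0]
 [ 0  0  0  0  0  0  0  0  0  0  0  0  0  0  1  0  0  0  0  0  0  0  0  0
   1  2]
 [ 1  0  0  1  0  0  0  0  0  0  0  0  0  0  0  0  0  0  
[... 820 characters left out ...]
 0  0  0  0  0  0  0  0  0
   0  0]
 [ 0  0  0  0  0  0  0  0  0  0  0  0  0  0  0  0  0  0  0  0  0  0  0  0
   0  0]
 [ 0  0  0  0  0  0  0  0  0  0  0  0  0  0  0  0  0  0  0  0  0  1  0  0
   0  0]
 [ 0  0  0  0  0  0  0  0  0  0  0  0  0  0  0  0  0  0  0  1  1  0  0  0
   0  0]
 [ 0  0  0  0  0  0  0  0  0  0  0  0  0  0  0  0  0  0  0  0  1  0  0  0
   0  0]
 [ 0  0  0  0  0  0  0  0  0  0  0  1  0  0  0  0  0  0  0  1  0  1  0  0
   0  0]
 [ 0  0  0  0  0  0  0  0  0  0  0  0  0  0  0  0  0  0  0  0  0  0  0  0
   0  0]
 [ 0  1  0  0  0  0  0  0  0  0  0  0  0  0  0  0  0  0  0  0  0  0  0  0
   0  0]
 [ 0  0  0  1  0  0  0  0  0  0  0  0  0  0  0  0  1  0  0  1  0  0  0  0
   0  0]]
```

The difference image shows the probe's lower end at ≈(261.5,217.5), against (262.6,217.2) predicted, so the tip model is good. Lowering to the seam start.

move_arm --rows "0.017 0 0.04 0 0 -0.008 1; 0.017 0 0.08 0 0 -0.008 1; 0.017 0 0.12 0 0 -0.008 1; 0.017 0 0.15 0 0 -0.008 1; 0.017 0 0.165 0 0 -0.008 1; 0.017 0 0.175 0 0 -0.008 1; 0.017 0 0.175 0 0 -0.008 1; 0.017 0 0.175 0 0 -0.008 1; 0.017 0 0.175 0 0 -0.008 1"

```text
clock: 32.9
eef_pos: [434.3, 5.7, 128.7]
tool_rot: [3.141, 0.0, 1.681]
force: [0.1, -0.5, -2.3]
width: 17.3
gripper_force: 58.7
```

```bash
cat > tip.py <<'E'
from h import *
from scipy.spatial.transform import Rotation as Ro
s=read_state(); r=Ro.from_euler("xyz",s["tool_rot"]); tip=s["eef_pos"]+r.apply([115,0,53.1])
c=Ro.from_euler("z",.106).inv().apply(tip-[519,-2.4,0]); print("tip chamber",c.round(1),"yaw",s["tool_rot"].round(3),"F",s["force"].round(1),s["clock"])
E
python3 tip.py; python3 plan.py 433 4 128 1.677
```

```text
tip chamber [-83.9 132.   75.6] yaw [3.141 0.    1.681] F [ 0.1 -0.5 -2.3] 32.9
shift [-0.005 -0.005  0.002] turn [0.001 0.    0.003] rows>= 1 width 17.3
```

move_arm --rows "-0.007 -0.003 0 0 0 0 1; -0.013 -0.003 0 0 0 0 1; -0.02 -0.003 0 0 0 0 1; -0.027 -0.003 0 0 0 0 1; -0.033 -0.003 0 0 0 0 1; -0.04 -0.003 0 0 0 0 1; -0.047 -0.003 0 0 0 0 1; -0.053 -0.003 0 0 0 0 1; -0.06 -0.003 0 0 0 0 1; -0.067 -0.003 0 0 0 0 1; -0.073 -0.003 0 0 0 0 1; -0.08 -0.003 0 0 0 0 1"

```text
clock: 33.9
eef_pos: [435.7, -18.5, 128.3]
tool_rot: [3.142, -0.0, 1.681]
force: [0.2, -0.1, -1.0]
width: 17.0
gripper_force: 58.7
```

move_arm --rows "-0.007 0 0 0 0 0 1; -0.013 0 0 0 0 0 1; -0.02 0 0 0 0 0 1; -0.027 0 0 0 0 0 1; -0.033 0 0 0 0 0 1; -0.04 0 0 0 0 0 1; -0.047 0 0 0 0 0 1; -0.053 0 0 0 0 0 1; -0.06 0 0 0 0 0 1; -0.067 0 0 0 0 0 1; -0.073 0 0 0 0 0 1; -0.08 0 0 0 0 0 1"

```text
clock: 34.9
eef_pos: [438.3, -42.3, 128.3]
tool_rot: [3.142, -0.0, 1.681]
force: [-0.6, 0.8, -1.2]
width: 17.1
gripper_force: 58.7
```

move_arm --rows "-0.007 0 0 0 0 0 1; -0.013 0 0 0 0 0 1; -0.02 0 0 0 0 0 1; -0.027 0 0 0 0 0 1; -0.033 0 0 0 0 0 1; -0.04 0 0 0 0 0 1; -0.047 0 0 0 0 0 1; -0.053 0 0 0 0 0 1; -0.06 0 0 0 0 0 1; -0.067 0 0 0 0 0 1; -0.073 0 0 0 0 0 1; -0.08 0 0 0 0 0 1"

```text
clock: 35.9
eef_pos: [441.0, -66.2, 128.3]
tool_rot: [3.142, -0.0, 1.682]
force: [0.1, -0.1, -1.2]
width: 17.1
gripper_force: 58.7
```

```bash
python3 tip.py
```

```text
tip chamber [-84.9  59.8  75.2] yaw [ 3.142 -0.     1.682] F [ 0.1 -0.1 -1.2] 35.9
```

move_arm --rows "-0.007 0 0 0 0 0 1; -0.013 0 0 0 0 0 1; -0.02 0 0 0 0 0 1; -0.027 0 0 0 0 0 1; -0.033 0 0 0 0 0 1; -0.04 0 0 0 0 0 1; -0.047 0 0 0 0 0 1; -0.053 0 0 0 0 0 1; -0.06 0 0 0 0 0 1; -0.067 0 0 0 0 0 1; -0.073 0 0 0 0 0 1; -0.08 0 0 0 0 0 1"

```text
clock: 36.9
eef_pos: [443.6, -90.0, 128.3]
tool_rot: [3.142, -0.0, 1.682]
force: [0.3, 0.5, -1.6]
width: 17.0
gripper_force: 58.7
```

move_arm --rows "-0.007 0 0 0 0 0 1; -0.013 0 0 0 0 0 1; -0.02 0 0 0 0 0 1; -0.027 0 0 0 0 0 1; -0.033 0 0 0 0 0 1; -0.04 0 0 0 0 0 1; -0.047 0 0 0 0 0 1; -0.053 0 0 0 0 0 1; -0.06 0 0 0 0 0 1; -0.067 0 0 0 0 0 1; -0.073 0 0 0 0 0 1; -0.08 0 0 0 0 0 1"

```text
clock: 37.9
eef_pos: [446.3, -113.9, 128.3]
tool_rot: [3.142, -0.0, 1.682]
force: [1.2, -0.7, -1.1]
width: 17.1
gripper_force: 58.7
```

move_arm --rows "-0.007 0 0 0 0 0 1; -0.013 0 0 0 0 0 1; -0.02 0 0 0 0 0 1; -0.027 0 0 0 0 0 1; -0.033 0 0 0 0 0 1; -0.04 0 0 0 0 0 1; -0.047 0 0 0 0 0 1; -0.053 0 0 0 0 0 1; -0.06 0 0 0 0 0 1; -0.067 0 0 0 0 0 1; -0.073 0 0 0 0 0 1; -0.08 0 0 0 0 0 1"

```text
clock: 38.9
eef_pos: [448.9, -137.7, 128.3]
tool_rot: [3.142, -0.0, 1.681]
force: [0.4, 0.1, -1.4]
width: 17.5
gripper_force: 58.7
```

move_arm --rows "-0.007 0 0 0 0 0 1; -0.013 0 0 0 0 0 1; -0.02 0 0 0 0 0 1; -0.027 0 0 0 0 0 1; -0.033 0 0 0 0 0 1; -0.04 0 0 0 0 0 1; -0.047 0 0 0 0 0 1; -0.053 0 0 0 0 0 1; -0.06 0 0 0 0 0 1; -0.067 0 0 0 0 0 1; -0.073 0 0 0 0 0 1; -0.08 0 0 0 0 0 1"

```text
clock: 39.9
eef_pos: [451.6, -161.6, 128.3]
tool_rot: [3.142, -0.0, 1.682]
force: [-0.5, -0.6, -2.4]
width: 16.9
gripper_force: 58.7
```

```bash
python3 tip.py
```

```text
tip chamber [-84.4 -36.2  75.2] yaw [ 3.142 -0.     1.682] F [-0.5 -0.6 -2.4] 39.9
```

move_arm --rows "-0.007 0 0 0 0 0 1; -0.013 0 0 0 0 0 1; -0.02 0 0 0 0 0 1; -0.027 0 0 0 0 0 1; -0.033 0 0 0 0 0 1; -0.04 0 0 0 0 0 1; -0.047 0 0 0 0 0 1; -0.053 0 0 0 0 0 1; -0.06 0 0 0 0 0 1; -0.067 0 0 0 0 0 1; -0.073 0 0 0 0 0 1; -0.08 0 0 0 0 0 1"

```text
clock: 40.9
eef_pos: [454.2, -185.5, 128.3]
tool_rot: [3.142, -0.0, 1.681]
force: [-0.5, -0.5, -1.2]
width: 16.9
gripper_force: 58.7
```

move_arm --rows "-0.007 0 0 0 0 0 1; -0.013 0 0 0 0 0 1; -0.02 0 0 0 0 0 1; -0.027 0 0 0 0 0 1; -0.033 0 0 0 0 0 1; -0.04 0 0 0 0 0 1; -0.047 0 0 0 0 0 1; -0.053 0 0 0 0 0 1; -0.06 0 0 0 0 0 1; -0.067 0 0 0 0 0 1; -0.073 0 0 0 0 0 1; -0.08 0 0 0 0 0 1"

```text
clock: 41.9
eef_pos: [456.9, -209.3, 128.3]
tool_rot: [-3.142, -0.0, 1.681]
force: [-0.5, -0.2, -1.4]
width: 17.0
gripper_force: 58.7
```

move_arm --rows "-0.007 0 0 0 0 0 1; -0.013 0 0 0 0 0 1; -0.02 0 0 0 0 0 1; -0.027 0 0 0 0 0 1; -0.033 0 0 0 0 0 1; -0.04 0 0 0 0 0 1; -0.047 0 0 0 0 0 1; -0.053 0 0 0 0 0 1; -0.06 0 0 0 0 0 1; -0.067 0 0 0 0 0 1; -0.073 0 0 0 0 0 1; -0.08 0 0 0 0 0 1"

```text
clock: 42.9
eef_pos: [459.6, -233.2, 128.3]
tool_rot: [3.142, -0.0, 1.681]
force: [0.7, 0.4, -1.0]
width: 16.7
gripper_force: 58.7
```

move_arm --rows "-0.007 0 0 0 0 0 1; -0.013 0 0 0 0 0 1; -0.02 0 0 0 0 0 1; -0.027 0 0 0 0 0 1; -0.033 0 0 0 0 0 1; -0.04 0 0 0 0 0 1; -0.047 0 0 0 0 0 1; -0.053 0 0 0 0 0 1; -0.06 0 0 0 0 0 1; -0.067 0 0 0 0 0 1; -0.073 0 0 0 0 0 1; -0.073 0 0 0 0 0 1"

```text
clock: 43.9
eef_pos: [461.9, -255.3, 128.3]
tool_rot: [3.142, 0.0, 1.681]
force: [-0.0, -0.4, -1.2]
width: 16.8
gripper_force: 58.7
```

```bash
python3 tip.py
python3 - <<'E'
from h import *
from scipy.spatial.transform import Rotation as Ro
s=read_state(); r=Ro.from_euler("xyz",s["tool_rot"]); tip=s["eef_pos"]+r.apply([115,0,53.1])
T=Cam("top"); S=Cam("scene")
for n,C in (("top",T),("scene",S)):
    b=np.mean([C.im]+[Cam(n).im for _ in range(3)],axis=0)
    a=np.load("top1.npy") if n=="top" else b*0
    u,v=C.proj(tip).astype(int); print(n,C.proj(tip),u-8,v-7)
    if n=="top": print(np.abs(a-b).max(2)[v-7:v+8,u-8:u+14].astype(int))
    print(b.mean(2)[v-7:v+8,u-8:u+14].astype(int))
E
```

```text
tip chamber [ -84.  -130.5   75.2] yaw [3.142 0.    1.681] F [-0.  -0.4 -1.2] 43.9
top [326.93152777 213.70800582] 318 206
[[ 1  2  1  1  1  0  1  1  1  2  1  1  1  0  1  1  1  0  1  1  0  1]
 [ 2  1  1  0  1  1  0  1  1  1  1  1  1  0  0  0  0  0  1  0  2  0]
 [ 2  2  1  1  1  1  1  1  1  1  1  1  1  0  1  1  1  1  1  1  0  0]
 [ 2  1  1  1  1  1  1  1  1  1  1  2  1  1  0  2  4  6  7  8 10 13]
 [ 1  1  1  1  1  1  1  1  1  1  2  1  0  6 14 24 32 37 40 41 44 46]
 [ 1  1  1  0  1  1  1  1  0  3  4  2  8 27 41 53 63 67 68 68 68 67]
 [ 1  1  1  1  0  1  1  0  1  9 13  8 17 42 55 63 66 65 63 59 57 54]
 [ 1  1  1  1  1  1  1  1  2 18 28 20  9 32 43 45 42 38 34 29 25 22]
 [ 1  1  1  1  1  1  2  1  5 20 34 29 13 10 18 16 14 10  7  5  2  3]
 [ 0  1  1  1  1  2  4  8  9 15 25 26 16  4  1  1  0  1  1  0  1  1]
 [ 1  1  1  1  2  2  6  9  9  9 13 17 12  6  1  0  1  0  0  1  0  1]
 [ 1  1  1  2  1  2  5  7  6  4  5  7  7  2  1  1  0  1  1  1  0  0]
 [ 1  1  1  1  1  1  2  3  2  1  2  2  2  0  1  0  1  0  1  0  0  1]
 [ 1  1  1  1  0  1  0  1  0  0  1  0  1  1  1  1  0  0  0  0  0  0]
 [ 1  0  0 
[... 2192 characters left out ...]
4  89  77  72  71  70  73  70
   70  72  71  71]
 [ 72  73  78  82  91 100 110 118 117 116 117 110  93  81  71  70  69  71
   69  69  70  70]
 [ 78  86  97 109 116 124 127 126 120 114 122 127 113  97  79  72  67  67
   69  68  67  67]
 [ 98 111 121 131 132 129 125 119 111 109 120 131 129 117  97  79  72  68
   68  67  67  67]
 [120 127 132 128 126 119 110 104 101 100 108 121 131 132 119  99  79  72
   69  69  68  65]
 [128 126 122 115 109 104 100  96  97  96  98 107 119 132 131 121 102  82
   70  68  67  68]
 [117 110 105 100 100  96  96  97  97  95  97  95 102 116 127 132 122 106
   89  74  69  68]
 [102  98  97  96  95  95  97  97  97  99  97  95  95  99 110 125 131 127
  113  94  77  68]]
```

The probe's end shows at the groove corner in both views, within about 1 px. Proceeding along the side seam.

move_arm --rows "0 0.007 0 0 0 0 1; 0 0.013 0 0 0 0 1; 0 0.02 0 0 0 0 1; 0 0.027 0 0 0 0 1; 0 0.033 0 0 0 0 1; 0 0.04 0 0 0 0 1; 0 0.047 0 0 0 0 1; 0 0.053 0 0 0 0 1; 0 0.06 0 0 0 0 1; 0 0.067 0 0 0 0 1; 0 0.073 0 0 0 0 1; 0 0.08 0 0 0 0 1"

```text
clock: 45.3
eef_pos: [485.9, -252.1, 128.3]
tool_rot: [-3.141, 0.0, 1.681]
force: [0.7, -0.2, -1.3]
width: 17.5
gripper_force: 58.7
```

move_arm --rows "0 0.007 0 0 0 0 1; 0 0.013 0 0 0 0 1; 0 0.02 0 0 0 0 1; 0 0.027 0 0 0 0 1; 0 0.033 0 0 0 0 1; 0 0.04 0 0 0 0 1; 0 0.047 0 0 0 0 1; 0 0.053 0 0 0 0 1; 0 0.06 0 0 0 0 1; 0 0.067 0 0 0 0 1; 0 0.073 0 0 0 0 1; 0 0.08 0 0 0 0 1"

```text
clock: 46.3
eef_pos: [509.8, -249.4, 128.3]
tool_rot: [-3.142, -0.0, 1.681]
force: [0.4, -0.3, -2.0]
width: 17.1
gripper_force: 58.7
```

```bash
python3 tip.py
python3 - <<'E'
from h import *
from scipy.spatial.transform import Rotation as Ro
s=read_state(); r=Ro.from_euler("xyz",s["tool_rot"]); tip=s["eef_pos"]+r.apply([115,0,53.1])
C=Cam("top"); b=np.mean([C.im]+[Cam("top").im for _ in range(3)],axis=0); a=np.load("top1.npy")
u,v=C.proj(tip).astype(int); print(C.proj(tip),u-6,v-6)
print((b-a).mean(2)[v-6:v+8,u-6:u+12].round().astype(int)); print(a.mean(2)[v,u-6:u+12].astype(int))
print("seam",C.proj([tip[0],tip[1],70]))
E
```

```text
tip chamber [ -35.8 -129.7   75.2] yaw [-3.142 -0.     1.681] F [ 0.4 -0.3 -2. ] 46.3
[325.25602879 201.71846568] 319 195
[[ -1   0   0  -1   0  -1  -1  -1  -1  -1  -1   0   0  -1  -1   0   0  -1]
 [ -1  -1  -1  -1   0  -1  -1  -1  -1   0   0  -1  -1   0   0   1   1   3]
 [  0   0  -1  -1  -1  -1   0   0   0  -1   0   1   4   7   9  13  18  23]
 [ -1   0  -1   0   0  -1  -1  -1  -1   0   7  18  27  34  36  40  46  51]
 [  0   0  -1   0   0   0  -1  -3  -2   5  21  38  49  55  57  57  57  57]
 [ -1   0  -1  -1   0   2  -3 -10  -8   6  26  38  43  46  46  43  40  37]
 [  0   0  -1  -1   1   6  -1 -17 -19  -5  13  22  21  19  17  15  14  11]
 [ -1   0  -1  -1  -1   4  -4 -23 -28 -18  -2   6   4   3   2   1   1   0]
 [ -1  -1   0  -2  -3  -3  -9 -25 -29 -22 -10  -1  -1   0   0   0   0   0]
 [ -1   0  -1  -3  -5  -6 -10 -17 -21 -17  -9  -1   0  -1  -1  -1   0   0]
 [ -1  -1  -2  -4  -7  -8  -6  -7  -9  -7  -4  -2   1   0   0   0  -1   0]
 [ -1   0  -2  -5  -7  -7  -4  -2  -3  -3  -1  -1   0   0  -1  -1   0   0]
 [ -1  -1  -1  -5  -7  -6  -5  -4  -5  -4  -3  -1   0   0   0   0   0   0]
 [ -1  -1  -2  -4  -7  -6  -5  -6  -7  -7  -5  -3  -1  -1  -1  -1  -1   0]]
[115  97  92  92  89  83  95 120 121  94  61  46  45  45  45  45  45  45]
seam [325.01687825 201.94135452]
```

Tip sits over the groove (u≈324.5 against 325). Nudging 2 mm outward and continuing.

move_arm --rows "-0.003 0.007 0 0 0 0 1; -0.006 0.013 0 0 0 0 1; -0.006 0.02 0 0 0 0 1; -0.006 0.027 0 0 0 0 1; -0.006 0.033 0 0 0 0 1; -0.006 0.04 0 0 0 0 1; -0.006 0.047 0 0 0 0 1; -0.006 0.053 0 0 0 0 1; -0.006 0.06 0 0 0 0 1; -0.006 0.067 0 0 0 0 1; -0.006 0.073 0 0 0 0 1; -0.006 0.08 0 0 0 0 1"

```text
clock: 47.5
eef_pos: [533.8, -248.6, 128.3]
tool_rot: [-3.142, 0.0, 1.681]
force: [0.2, 0.5, -0.9]
width: 17.0
gripper_force: 58.7
```

move_arm --rows "0 0.007 0 0 0 0 1; 0 0.013 0 0 0 0 1; 0 0.02 0 0 0 0 1; 0 0.027 0 0 0 0 1; 0 0.033 0 0 0 0 1; 0 0.04 0 0 0 0 1; 0 0.047 0 0 0 0 1; 0 0.053 0 0 0 0 1; 0 0.06 0 0 0 0 1; 0 0.067 0 0 0 0 1; 0 0.073 0 0 0 0 1; 0 0.08 0 0 0 0 1"

```text
clock: 48.5
eef_pos: [557.7, -245.9, 128.3]
tool_rot: [-3.142, -0.0, 1.681]
force: [-1.5, 0.8, -1.4]
width: 17.2
gripper_force: 58.7
```

move_arm --rows "0 0.007 0 0 0 0 1; 0 0.013 0 0 0 0 1; 0 0.02 0 0 0 0 1; 0 0.027 0 0 0 0 1; 0 0.033 0 0 0 0 1; 0 0.04 0 0 0 0 1; 0 0.047 0 0 0 0 1; 0 0.053 0 0 0 0 1; 0 0.06 0 0 0 0 1; 0 0.067 0 0 0 0 1; 0 0.073 0 0 0 0 1; 0 0.08 0 0 0 0 1"

```text
clock: 49.5
eef_pos: [581.6, -243.3, 128.3]
tool_rot: [-3.142, 0.0, 1.681]
force: [0.5, -0.2, -0.9]
width: 16.9
gripper_force: 58.7
```

move_arm --rows "0 0.007 0 0 0 0 1; 0 0.013 0 0 0 0 1; 0 0.02 0 0 0 0 1; 0 0.027 0 0 0 0 1; 0 0.033 0 0 0 0 1; 0 0.04 0 0 0 0 1; 0 0.047 0 0 0 0 1; 0 0.053 0 0 0 0 1; 0 0.06 0 0 0 0 1; 0 0.067 0 0 0 0 1; 0 0.073 0 0 0 0 1; 0 0.08 0 0 0 0 1"

```text
clock: 50.5
eef_pos: [605.4, -240.7, 128.3]
tool_rot: [-3.142, 0.0, 1.681]
force: [-1.0, -0.2, -1.6]
width: 17.2
gripper_force: 58.7
```

```bash
python3 tip.py
```

```text
tip chamber [  60.2 -131.1   75.2] yaw [-3.142  0.     1.681] F [-1.  -0.2 -1.6] 50.5
```

move_arm --rows "0 0.007 0 0 0 0 1; 0 0.013 0 0 0 0 1; 0 0.02 0 0 0 0 1; 0 0.027 0 0 0 0 1; 0 0.033 0 0 0 0 1; 0 0.033 0 0 0 0 1; 0 0.033 -0.05 0 0 0 1; 0 0.033 -0.12 0 0 0 1; 0 0.033 -0.2 0 0 0 1; 0 0.033 -0.24 0 0 0 1; 0 0.033 -0.24 0 0 0 1; 0 0.033 -0.24 0 0 0 1"

```text
clock: 51.5
eef_pos: [615.1, -239.7, 200.5]
tool_rot: [3.141, 0.001, 1.681]
force: [0.4, -0.6, -2.1]
width: 16.9
gripper_force: 58.7
```

```bash
python3 plan.py 495.3 -376 200 -.075
```

```text
shift [-0.407 -0.447  0.002] turn [ 1.000e-03 -0.000e+00  1.118e+00] rows>= 15 width 16.9
```

move_arm --rows "-0.03 -0.03 0 0 0 0.06 1; -0.07 -0.08 0 0 0 0.13 1; -0.12 -0.13 0 0 0 0.2 1; -0.16 -0.18 0 0 0 0.27 1; -0.2 -0.23 0 0 0 0.34 1; -0.24 -0.28 0 0 0 0.41 1; -0.28 -0.33 0 0 0 0.48 1; -0.32 -0.37 0 0 0 0.55 1; -0.36 -0.41 0 0 0 0.62 1; -0.4 -0.447 0 0 0 0.69 1; -0.407 -0.447 0 0 0 0.75 1; -0.407 -0.447 0 0 0 0.8 1"

```text
clock: 52.5
eef_pos: [492.8, -377.3, 198.3]
tool_rot: [-3.14, 0.003, 0.417]
force: [0.1, -0.3, -1.8]
width: 16.8
gripper_force: 58.8
```

```bash
python3 plan.py 495.3 -376 200 -.075
```

```text
shift [ 0.009 -0.001 -0.006] turn [-0.001  0.002  0.313] rows>= 4 width 16.8
```

move_arm --rows "0.009 -0.001 0 0 0 0.08 1; 0.009 -0.001 0 0 0 0.16 1; 0.009 -0.001 0 0 0 0.23 1; 0.009 -0.001 0 0 0 0.3 1; 0.009 -0.001 0 0 0 0.313 1; 0.009 -0.001 0.05 0 0 0.313 1; 0.009 -0.001 0.1 0 0 0.313 1; 0.009 -0.001 0.16 0 0 0.313 1; 0.009 -0.001 0.2 0 0 0.313 1; 0.009 -0.001 0.2 0 0 0.313 1; 0.009 -0.001 0.2 0 0 0.313 1"

```text
clock: 53.42
eef_pos: [496.9, -374.0, 139.2]
tool_rot: [-3.14, 0.002, -0.066]
force: [0.1, -0.8, -0.3]
width: 17.0
gripper_force: 58.7
```

```bash
python3 plan.py 495.3 -376 80 -.075
```

```text
shift [-0.005  0.007  0.197] turn [-0.001  0.001  0.006] rows>= 2 width 17.0
```

move_arm --rows "-0.005 0.004 0.04 0 0 0.004 1; -0.005 0.004 0.08 0 0 0.004 1; -0.005 0.004 0.12 0 0 0.004 1; -0.005 0.004 0.14 0 0 0.004 1; -0.005 0.004 0.16 0 0 0.004 1; -0.005 0.004 0.175 0 0 0.004 1; -0.005 0.004 0.19 0 0 0.004 1; -0.005 0.004 0.195 0 0 0.004 1; -0.005 0.004 0.195 0 0 0.004 1; -0.005 0.004 0.195 0 0 0.004 1"

```text
clock: 54.25
eef_pos: [496.3, -375.6, 82.1]
tool_rot: [3.141, -0.0, -0.073]
force: [0.0, -0.0, -1.2]
width: 17.2
gripper_force: 58.8
```

move_arm --rows "0 0 0.004 0 0 0 1; 0 0 0.008 0 0 0 1; 0 0 0.009 0 0 0 1; 0 0 0.009 0 0 0 1; 0 0 0.009 0 0 0 0.5; 0 0 0.009 0 0 0 0.2; 0 0 0.009 0 0 0 -0.2; 0 0 0.009 0 0 0 -0.6; 0 0 0.009 0 0 0 -1; 0 0 0.009 0 0 0 -1; 0 0 0.009 0 0 0 -1; 0 0 0.009 0 0 0 -1"

```text
clock: 55.25
eef_pos: [496.1, -375.4, 79.1]
tool_rot: [-3.142, -0.0, -0.073]
force: [0.0, 0.1, 0.6]
width: 85.4
gripper_force: 0.0
```

move_arm --rows "0 0 -0.03 0 0 0 -1; 0 0 -0.08 0 0 0 -1; 0 0 -0.15 0 0 0 -1; 0 0 -0.25 0 0 0 -1; 0 0 -0.35 0 0 0 -1; 0 0 -0.45 0 0 0 -1; 0 0 -0.5 0 0 0 -1; -0.1 0.6 -0.5 0 0 0 -1; -0.1 0.6 -0.5 0 0 0 -1; -0.1 0.6 -0.5 0 0 0 -1; -0.1 0.6 -0.5 0 0 0 -1; -0.1 0.6 -0.5 0 0 0 -1"

```text
clock: 56.25
eef_pos: [448.1, -560.2, 229.8]
tool_rot: [3.136, 0.002, -0.08]
force: [-1.3, -1.1, 0.2]
width: 85.5
gripper_force: 0.0
```

Run:
```python
from h import *
print(read_state()["eef_pos"])
for n,box in (("top",(365,170,395,225)),("scene",(140,85,205,130))):
    b=np.mean([Cam(n).im for _ in range(4)],axis=0); a=np.load(n+"0.npy").astype(float)
    u0,v0,u1,v1=box; d=np.abs(cv2.GaussianBlur(b-a,(3,3),0)).max(2)[v0:v1,u0:u1]; print(n,d.max(),d.mean())
    ys,xs=np.where(d>18); print([(x+u0,y+v0,int(d[y,x])) for x,y in zip(xs,ys)][:40])
    if n=="top":
        h=b[165:215,240:340]; a1=np.load("top1.npy")[165:215,240:340]; print("chamber change",np.abs(h-a1).max())
```

```text
[ 448.1477798  -560.20497935  229.75845343]
top 24.78125 2.1726231060606063
[(np.int64(365), np.int64(197), 18), (np.int64(365), np.int64(198), 22), (np.int64(366), np.int64(198), 21), (np.int64(367), np.int64(198), 21), (np.int64(368), np.int64(198), 20), (np.int64(369), np.int64(198), 18), (np.int64(365), np.int64(199), 23), (np.int64(366), np.int64(199), 23), (np.int64(367), np.int64(199), 23), (np.int64(368), np.int64(199), 23), (np.int64(369), np.int64(199), 22), (np.int64(370), np.int64(199), 20), (np.int64(371), np.int64(199), 18), (np.int64(365), np.int64(200), 24), (np.int64(366), np.int64(200), 24), (np.int64(367), np.int64(200), 24), (np.int64(368), np.int64(200), 24), (np.int64(369), np.int64(200), 23), (np.int64(370), np.int64(200), 22), (np.int64(371), np.int64(200), 20), (np.int64(372), np.int64(200), 18), (np.int64(365), np.int64(201), 24), (np.int64(366), np.int64(201), 24), (np.int64(367), np.int64(201), 24), (np.int64(368), np.int64(201), 24), (np.int64(369), np.int64(201), 24), (np.int64(370), np.int64(201), 23), (np.int64(371), np.int64(201), 20), (np.int64(365),
[... 1222 characters left out ...]
int64(122), 24), (np.int64(182), np.int64(122), 28), (np.int64(183), np.int64(122), 26), (np.int64(184), np.int64(122), 19), (np.int64(181), np.int64(123), 18), (np.int64(182), np.int64(123), 25), (np.int64(183), np.int64(123), 28), (np.int64(184), np.int64(123), 25), (np.int64(185), np.int64(123), 19), (np.int64(182), np.int64(124), 18), (np.int64(183), np.int64(124), 24), (np.int64(184), np.int64(124), 27), (np.int64(185), np.int64(124), 25), (np.int64(186), np.int64(124), 18), (np.int64(177), np.int64(125), 19), (np.int64(178), np.int64(125), 18), (np.int64(183), np.int64(125), 18), (np.int64(184), np.int64(125), 24), (np.int64(185), np.int64(125), 27), (np.int64(186), np.int64(125), 25)]
```

The wand is back where it began: the only changes near the rest come from the lid's missing shadow. The chamber is unchanged too. Handing in.

```bash
python3 -c "
from cell import *
print(finish_job())"
```

```text
the job is handed in; nothing more can be done
None
```

I placed both plaster models upright in the chamber, shut the lid, pressed and released the pump, traced the seam at about 24 mm/s and laid the wand back in its rest; the job is handed in at about 56 s, and no verdict came back.

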